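Lock the mould press level

TASK

Close the potter's mould press: take the round steel bar from its wooden rack, push the sprung plate down with it and slide it in under the two hooked keepers, so that when you let go the spring holds the bar up in both hooks and the plate lies level. Feel for the plate's stop instead of ramming it, reach in at a slant under the press's ware shelf, and leave the bowls and the banding wheel as they stand.

Things in the scene. Friction and masses are not known exactly. Their poses are not given: they have to be found in the camera images.
- press: Mould press, fixed to the table: wooden base 280 x 280 x 20 mm with a plaster mould, a sprung aluminium plate over it, two dark steel keepers (upside-down J hooks open towards -x), a ware shelf overhead. Origin: centre of the base's underside; x points away from the robot (give or take its yaw), z up. Keepers and plate hinge are one height-set head: see keepers. Press heights (z) are above the table.
- keepers (a point): Midway between the two keepers' noses, at their undersides: press x -54, y 0, z 123 mm nominal. The whole head (keepers, hinge, plate) is set anew for each mould, up to 6 mm higher or lower than all heights given here, and no reading tells which: feel it, as by the plate's stop. The keepers (y -87 and +87, 14 mm wide) and plate keep their places relative to each other.
- seat (a point): Where the locked bar's centre belongs: press x -35, y 0, z 118 mm nominal (head up to 6 mm higher or lower); axes as the press's. Pocket 30 mm wide in x (press x -50 to -20), between the noses (8 mm thick, hanging 8 mm below the lips) and the posts; lips' underside z 131, top 143 nominal. The bar, along y, enters from -x below the noses. Up against the lips it leaves the plate level.
- shelf_rim (a point): Middle of the lower front edge of the ware shelf: press x -12, y 0, z 165 mm (does not move with the head). The shelf runs to x +85 and y -130 to +130, front rim up to z 210, board top z 180. It blocks an upright hand over the pocket: lean the hand back towards -x, 30 to 40 degrees, and open the fingers only about 5 mm a side there. Shelf posts at y -124 and +124, x +30 to +70.
- hinge (a point): Middle of the plate's hinge axis, along y at press x +100, z 105 mm nominal. Plate 150 mm wide, reaching 210 mm from the axis; two ribs (12 mm wide, full length, 65 mm either side of the middle) stand 32 mm above its face, 118 mm between them for the fingers. Rib tops pass through the axis: a bar across them is carried at height 105 + d sin(angle) at d mm from it (nominal).
- plate (a joint): Plate angle, rad: 0 level, positive with the edge nearest the robot raised. The spring holds it up at its limit 0.33; it can be pushed 0.09 past level to a hard stop at -0.09, and must go about 0.06 past level to let the bar under the noses. Pushing near the free edge takes about 4 N at first and 9 N at the bottom; at the seat about 10 N at level. It springs back when let go.
- bar: Locking bar: plain round steel tube, 26 mm diameter, 200 mm long, 0.22 kg. Origin at its centre, y axis along its length. Lies in the rack with its axis 75 mm above the table.
- rack: Dark wooden rack, fixed to the table: base 70 x 200 x 12 mm and two notched uprights (16 mm thick, at y -78 and +78 mm, up to 76 mm high, notches open at the top) that carry the bar along the rack's y axis; the 140 mm between the uprights is free for the fingers. Origin: centre of the base's underside. It may stand left or right.
- shelf_bowl: Raw clay footed bowl, 84 mm across, 94 mm high, standing on the press's ware shelf. Origin under its foot. Leave alone.
- table_bowl: Raw clay footed bowl, 100 mm across, 94 mm high, standing on the table. Origin under its foot. Leave alone.
- wheel: Banding wheel: dark iron turntable, 170 mm across, 62 mm high, 1.8 kg, standing on the table on the side opposite the rack. Origin under its centre. Leave alone.
Not all that is in view belongs to the job. Several things have the shape of the bar; the one meant has the colours described above.

How it is judged:
By the outcome, as a careful person would: the job done as asked, in the order asked, and still so for the second after the job is handed in, with the robot touching nothing.
It also fails if it takes over 61 s, if anything falls off the work surface, if the arm or the gripper's body presses on something with over 40 N, if the wrist force passes 120 N, or if a joint passes its speed limit or range.

ROBOT

A 6-joint arm with a two-finger parallel gripper is mounted at the origin on the work surface. World frame = base frame: x ahead of the robot, y to its left, z up, the work surface at z = 0. Lengths are in mm, angles in degrees, forces in N, time in s.
With the tool pointing down it reaches from about 350 to 850 mm from the base axis. Payload 8.1 kg.
Tool frame: the origin (TCP) lies between the finger pads; the fingertips stand 22 mm ahead of it and the grasp point (between the pads) lies 3 mm ahead of it; z points along the fingers, y is the direction in which the jaws open and shut (so a half turn about z gives the same grasp; the last joint's range is limited). The gripper opens to 85 mm and grips with 20 to 120 N. Pads are 22 mm wide; open, the fingers measure 114 mm over their backs; the gripper's body (76 mm by 85 mm) begins 54 mm behind the grasp point. The pads swing forward as they close: fully open they stand 13 mm farther back than shut.
Start: joints at [-71.929, 7.471, 85.268, -0, 87.261, -4.893], TCP at [234.113, -552.446, 253.292] pointing down, gripper open.
Joint ranges: [-169.43, 169.43], [-51.17, 129.36], [1.28, 143.12], [-76.62, 256.62], [0, 156.53], [-152.29, 152.29]. Speed limits (degrees/s): [136.94, 136.94, 159.86, 180, 180, 180].

INTERFACE

Orientations are given as [roll, pitch, yaw] about the fixed x, y, z axes, in that order (R = Rz(yaw) Ry(pitch) Rx(roll)).
In Python, from bench import r gives the robot as it stands.
- The arm moves only by the tool drive_tool, never from a script. Its argument "moves" is a list of rows, each a list of 2 entries, a list of its own where there are three numbers: the shift along the world's x, y, z in mm, then the turn about the world's z in degrees. A call has exactly 8 rows; each row is the pose to reach, as a shift and turn from the pose commanded when the call began; what a row does not reach only later rows make up. A row lasts 1/12 s, in which the tool goes at most 41.7 mm and 7.16 degrees, less where a joint would pass 70% of its speed; a pose out of reach is approached as far as the arm can. A call with a gripper value outside its range is refused whole. "fingers" is the finger opening in mm, from 0 to 85.4, set as the call begins (left out, the last holds). The fingers move at their own pace and stop on an object; "squeeze" is the grip in N (left out, the last holds). Time passes only in rows, so rows that repeat a pose let the fingers close, or fill a call up. It gives the time, the measured TCP pose, the force and the opening at its end, in the units of the state.
- r.sense(): the state, without advancing time (a new reading comes with each control period).
- r.snapshot(name): name is "scene" or "top" or "wrist"; returns a dict with "pixels" (400x640x3 uint8, red, green, blue), "camera_matrix" (3x3 intrinsics, pixels), "k1" (the pictures are not rectified: a ray, as slopes to the right and down, at radius r is drawn at 1 + k1 r^2 times it, then the intrinsics apply), "xyz" and "orientation" of the camera in the world. Camera axes: x right, y down, z forward; pixel columns grow to the right and rows downward; lengths in mm; the calibration is good to about 2 mm. A picture is of the moment at which its call begins. There is no depth.
- r.hand_in(): hands the job in, once; it reports no verdict.
The state is a dict: "time": time; "joint_pos": joint angles; "qd": joint speeds; "joint_efforts": joint torques, N m; "tool_pos": TCP position; "tcp_rot": TCP orientation; "ft_force": force on the tool from outside, world axes, zero at the start; "wrist_torque": the same for the moment, N m; "finger_gap": finger opening in mm.
Only numpy, scipy, OpenCV 4.12 (cv2) and the standard library are available. Lean on these libraries where they do the work, as an engineer would, in place of code of your own. Each camera call takes 0.05 s, during which the arm holds its last target.

## Working session

There is one attempt and no reset: what is moved stays moved. The work goes in short steps, Python scripts to look and compute and a tool call to move; the robot and the scene stay as the last step left them, time stands still between calls to the robot, and variables do not carry over. Pictures are saved under pics/ and viewed, and the job is handed in when it is done.

Besides the shell and the picture viewer there is one more tool, called as name(argument=value, ...), one argument or row to a line, values as JSON. drive_tool: Moves the arm, as the interface text tells. Its arguments: {"type":"object","properties":{"moves":{"type":"array","items":{"type":"array"}},"fingers":{"type":"number"},"squeeze":{"type":"number"}},"required":["moves"]}

```bash
mkdir -p pics
cat > h.py <<'E'
import numpy as np, cv2, pickle
from scipy.spatial.transform import Rotation as R
from bench import r
def snap(name,tag):
    s=r.snapshot(name); cv2.imwrite(f'pics/{tag}.png',s['pixels'][:,:,::-1]); pickle.dump(dict(s),open(f'pics/{tag}.pkl','wb')); return s
def load(tag): return pickle.load(open(f'pics/{tag}.pkl','rb'))
def rot(s):
    o=np.array(s['orientation'],float)
    return o if o.shape==(3,3) else R.from_euler('xyz',o,degrees=True).as_matrix()
def ray(s,u,v):
    K=np.array(s['camera_matrix']);k=s['k1']
    a=np.array([(u-K[0,2])/K[0,0],(v-K[1,2])/K[1,1]]);rd=np.linalg.norm(a);x=rd
    for _ in range(30): x=rd/(1+k*x*x)
    if rd>0:a=a*x/rd
    return np.array(s['xyz'],float),rot(s)@np.array([a[0],a[1],1.])
def onz(s,u,v,z):
    o,d=ray(s,u,v);return o+d*(z-o[2])/d[2]
def proj(s,P):
    K=np.array(s['camera_matrix']);p=rot(s).T@(np.array(P,float)-np.array(s['xyz'],float));a=p[:2]/p[2];a=a*(1+s['k1']*(a@a));return K[0,0]*a[0]+K[0,2],K[1,1]*a[1]+K[1,2]
def crop(tag,x0,y0,x1,y1,f,out):
    im=cv2.imread(f'pics/{tag}.png')[y0:y1,x0:x1];cv2.imwrite(f'pics/{out}.png',cv2.resize(im,None,fx=f,fy=f,interpolation=cv2.INTER_CUBIC))
E
python3 - <<'E'
from h import *
print(r.sense())
for n in('scene','top','wrist'):
    s=snap(n,n+'0');print(n,s['xyz'],s['orientation'],s['camera_matrix'],s['k1'])
E
```

```text
{'time': 0.0, 'joint_pos': array([-7.19305289e+01,  7.51519655e+00,  8.53295708e+01, -1.05486741e-03,
        8.72630397e+01, -4.89296778e+00]), 'qd': array([-0.00930421,  0.05053005, -0.03266819,  0.02689944,  0.08242839,
        0.07010771]), 'joint_efforts': array([-1.39871754e-03, -5.69410694e+01, -5.00548911e+01, -3.00549673e-04,
        1.43819008e-02, -8.81414365e-06]), 'tool_pos': array([ 233.93029741, -551.95366044,  252.24069587]), 'tcp_rot': array([-1.79892496e+02, -8.14562954e-03,  2.29624826e+01]), 'ft_force': array([-0.05166536, -0.13814036, -0.1300366 ]), 'wrist_torque': array([0.00620887, 0.00166061, 0.00508454]), 'finger_gap': 85.39517714485952}
scene [1628.92463599 -648.44269677 1013.53689829] [-123.84067149    0.75024212   52.46281582] [[502.01014368   0.         320.27743147]
 [  0.         502.01014368 199.55949894]
 [  0.           0.           1.        ]] -0.09867996261210062
top [ 333.45427371  153.51607145 1296.41583891] [-1.68585292e+02 -8.47683055e-02 -8.97222047e+01] [[423.25950602   0.         324.05863451]
 [  0.         423.25950602 199.5495286 ]
 [  0.           0.           1.        ]] -0.02163341237267868
wrist [ 295.83146493 -526.19621681  371.79739899] [ 1.64460589e+02 -1.09351261e-02 -6.70502836e+01] [[282.15415074   0.         319.96369668]
 [  0.         282.15415074 198.93100634]
 [  0.           0.           1.        ]] -0.04686060293630761
```

```bash
ls -la; ls pics
```

```text
total 16
drwxr-xr-x  3 agent agent 4096 Dec  6 00:02 .
drwxr-xr-x 23 root  root  4096 Dec  6 00:00 ..
-rw-r--r--  1 agent agent 1149 Dec  6 00:02 h.py
drwxr-xr-x  2 agent agent 4096 Dec  6 00:02 pics
scene0.pkl
scene0.png
top0.pkl
top0.png
wrist0.pkl
wrist0.png
```

View pics/scene0.png

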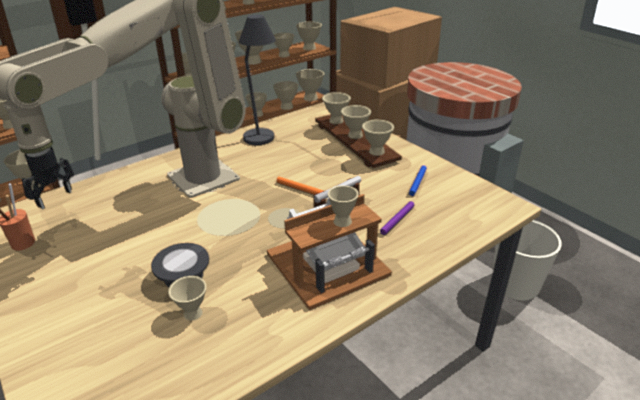

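View pics/top0.png

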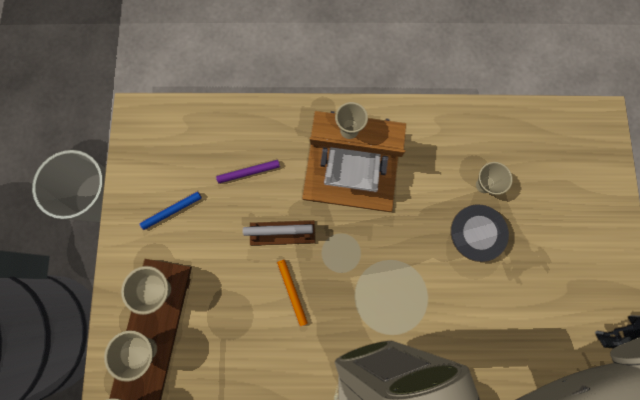

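View pics/wrist0.png

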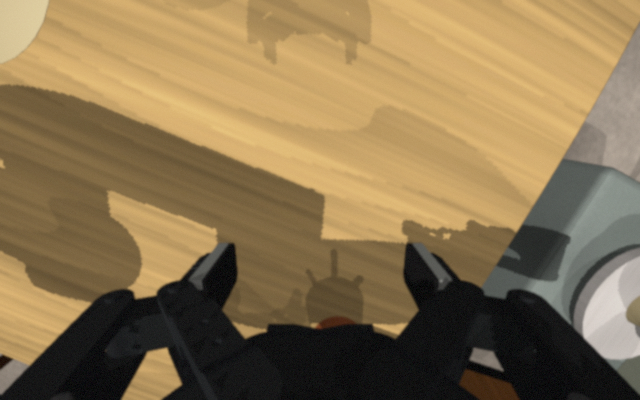

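The top view shows the steel-grey bar in the dark rack at about (278,231). The look-alikes are purple (248,171), blue (171,211) and orange (292,292), all lying on the table and coloured. The press is at (352,165), the wheel at (480,233), and the table bowl at (495,179). I'll confirm the bar in enlarged crops.

Run:
```python
from h import *
crop('top0',230,190,350,260,6,'c_bar'); crop('top0',290,95,420,220,6,'c_press')
```

```text
(no output)
```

View pics/c_bar.png

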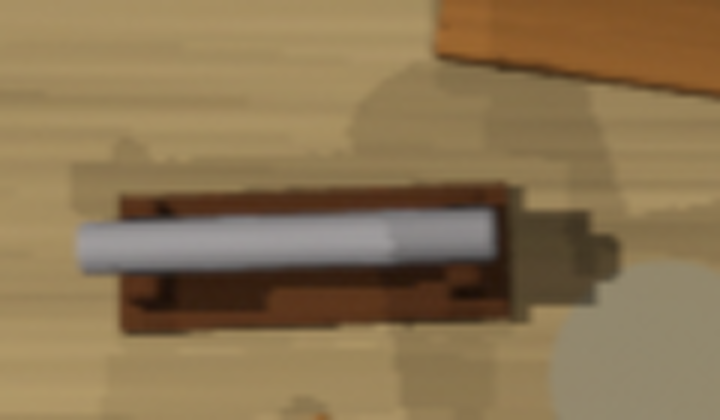

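View pics/c_press.png

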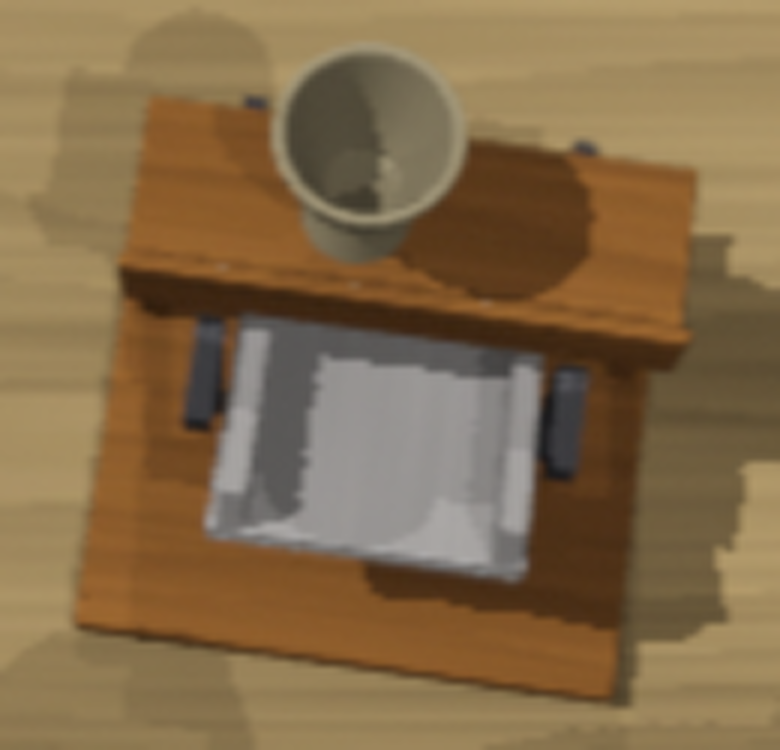

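Run:
```python
from h import *
from scipy.optimize import least_squares
s=load('top0')
f=lambda x,y,ox,oy:(ox+x/6,oy+y/6)
a=onz(s,*f(77,248,230,190),75);b=onz(s,*f(495,234,230,190),75)
print('bar ends',a,b,'len',np.linalg.norm(a-b),'mid',(a+b)/2,'yaw',np.degrees(np.arctan2(-(a-b)[0],(a-b)[1])))
obs=[((-140,140,20),(77,625)),((-140,-140,20),(614,694)),((-12,130,210),(122,268)),((-12,-130,210),(690,340)),((-12,130,165),(124,298)),((85,130,180),(150,98)),((85,-130,180),(697,172))]
def pr(p):
    c,s_=np.cos(p[2]),np.sin(p[2])
    return [np.array(proj(s,(p[0]+c*P[0]-s_*P[1],p[1]+s_*P[0]+c*P[1],P[2])))-np.array(f(*q,290,95)) for P,q in obs]
q=least_squares(lambda p:np.ravel(pr(p)),[600,100,0])
print(q.x[:2],np.degrees(q.x[2]));print(np.round(pr(q.x),2))
# wheel,bowl
print('wheel',onz(s,480,232,62),'bowl',onz(s,495,179,94))
c,s_=np.cos(q.x[2]),np.sin(q.x[2])
for n,P in dict(keep=(-54,0,123),seat=(-35,0,118),bowl=0 or (0,0,0)).items(): print(n,q.x[0]+c*P[0]-s_*P[1],q.x[1]+s_*P[0]+c*P[1])
print('shelf bowl rim',onz(s,*f(370,135,290,95),274))
```

```text
bar ends [484.76375262 388.14568976  75.        ] [492.66330391 186.04083827  75.        ] len 202.25917509290701 mid [488.71352827 287.09326402  75.        ] yaw 2.2383464078955404
[712.4139316   62.30059127] -7.507369457302096
[[-0.39  0.04]
 [ 0.61  0.71]
 [-0.73 -0.05]
 [ 0.55  0.53]
 [-0.55  0.35]
 [-0.15 -0.63]
 [ 0.68 -1.04]]
wheel [ 487.70781536 -306.11189877   62.        ] bowl [ 640.43832523 -349.24239296   94.        ]
keep 658.876816102682 69.35589171686544
seat 677.7139493324601 66.87347118770586
bowl 712.4139315978406 62.30059126556981
shelf bowl rim [755.15378429  83.16654872 274.        ]
```

Run:
```python
from h import *
crop('scene0',250,170,410,310,5,'c_ps')
```

```text
(no output)
```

View pics/c_ps.png

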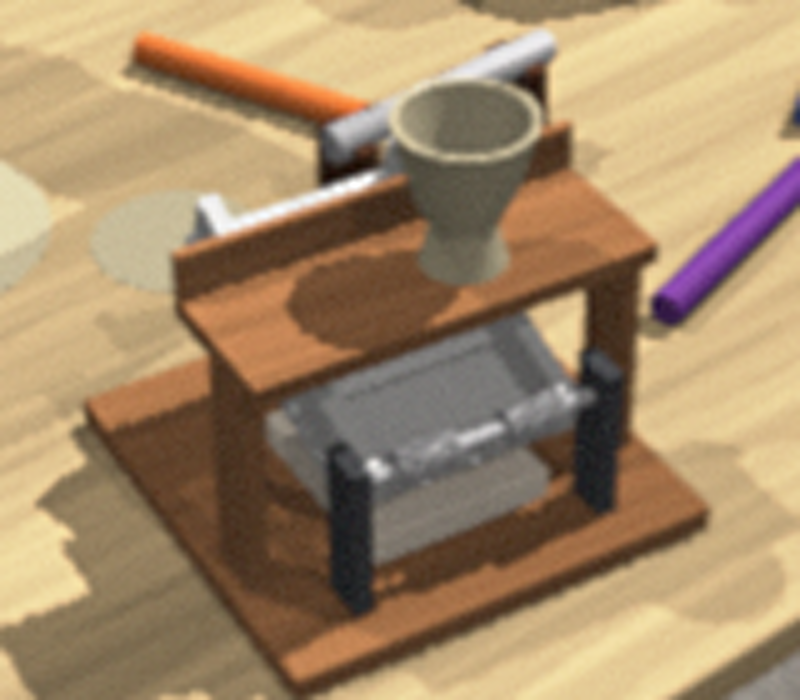

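The bar is confirmed: plain grey steel in the dark rack, centre about (489,287), yaw 2.2°, measured length 202 mm against 200. The press is at (712,62), yaw -7.5°, fit residuals under 1.1 px. I'll move over the rack next.

drive_tool(
  moves=[
    [[8, 20, 0], 3],
    [[20, 55, 0], 8],
    [[33, 92, 0], 14],
    [[46, 130, 0], 20],
    [[59, 168, 0], 26],
    [[72, 206, 0], 32],
    [[84, 244, 0], 38],
    [[95, 282, 0], 44],
  ],
  fingers=60,
)

```text
time: 0.82
tool_pos: [329.2, -268.5, 253.0]
tcp_rot: [-180.0, -0.0, 67.2]
ft_force: [2.3, -0.0, 0.2]
finger_gap: 59.9
```

drive_tool(
  moves=[
    [[12, 38, 0], 5],
    [[24, 76, 0], 10],
    [[36, 114, 0], 15],
    [[48, 152, 0], 20],
    [[60, 190, 0], 25],
    [[72, 228, 0], 25],
    [[84, 264, -5], 25],
    [[95, 300, -10], 25],
  ],
)

```text
time: 1.48
tool_pos: [424.4, 31.6, 243.5]
tcp_rot: [179.9, 0.0, 92.0]
ft_force: [1.1, -0.6, -0.9]
finger_gap: 60.1
```

drive_tool(
  moves=[
    [[9, 38, -5], 0],
    [[18, 76, -15], 0],
    [[27, 114, -30], 0],
    [[36, 152, -45], 0],
    [[45, 190, -55], 0],
    [[55, 222, -63], 0],
    [[62, 245, -67], 0],
    [[65, 257, -69], 0],
  ],
)

```text
time: 2.15
tool_pos: [488.6, 289.1, 172.7]
tcp_rot: [-179.9, 0.0, 92.1]
ft_force: [0.3, -0.6, -0.8]
finger_gap: 59.8
```

Run:
```python
from h import *
d=r.sense();print(d['time'],d['tool_pos'],d['tcp_rot'],d['joint_pos'],d['finger_gap'])
s=snap('wrist','w1');snap('top','t1');print(s['xyz'],s['orientation'])
```

```text
2.15 [488.58595546 289.08690228 172.71528483] [-1.79893880e+02  1.11568656e-02  9.20900694e+01] [2.54183015e+01 5.55582779e+00 9.58639587e+01 3.24087463e-02
 7.86820783e+01 2.33218538e+01] 59.84813091590213
[485.73171123 356.41163155 292.15253459] [1.64352134e+02 8.22860541e-02 2.07484576e+00]
```

View pics/w1.png

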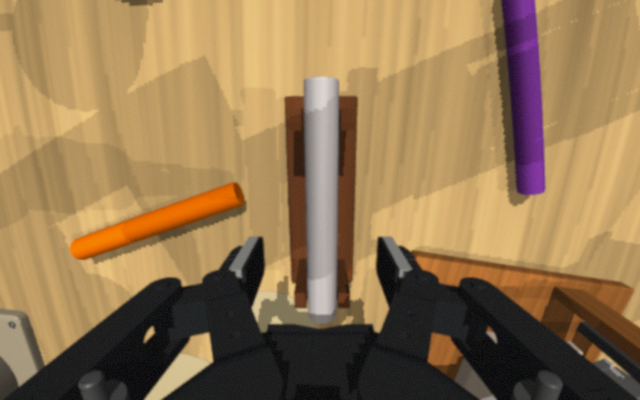

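Run:
```python
from h import *
s=load('w1')
for u,v in((320.5,80),(321,200),(321,317)): print(onz(s,u,v,75))
for y in (303.5,338.5): print(onz(s,y,100,75))
```

```text
[484.78737232 384.53354375  75.        ]
[488.48298489 294.75719813  75.        ]
[492.62623421 183.65397652  75.        ]
[472.85970109 370.3105266   75.        ]
[498.45490395 371.23838818  75.        ]
```

drive_tool(
  moves=[
    [[0, -1, -15], 0],
    [[0, -1, -35], 0],
    [[0, -1, -55], 0],
    [[0, -1, -72], 0],
    [[0, -1, -85], 0],
    [[0, -1, -92], 0],
    [[0, -1, -95], 0],
    [[0, -1, -95], 0],
  ],
)

```text
time: 2.92
tool_pos: [489.1, 285.0, 79.2]
tcp_rot: [-180.0, 0.0, 91.9]
ft_force: [0.2, 0.0, 0.1]
finger_gap: 59.7
```

drive_tool(
  moves=[
    [[0, 0, 0], 0],
    [[0, 0, 0], 0],
    [[0, 0, 0], 0],
    [[0, 0, 0], 0],
    [[0, 0, 0], 0],
    [[0, 0, 0], 0],
    [[0, 0, 0], 0],
    [[0, 0, 0], 0],
  ],
  fingers=15,
  squeeze=50,
)

```text
time: 3.58
tool_pos: [490.1, 286.0, 80.7]
tcp_rot: [179.9, -0.0, 92.0]
ft_force: [0.6, -1.8, 6.2]
finger_gap: 24.4
```

drive_tool(
  moves=[
    [[0, 0, 10], 0],
    [[0, 0, 30], 0],
    [[0, 0, 55], 0],
    [[0, 0, 80], 0],
    [[0, 0, 105], 0],
    [[0, 0, 125], 0],
    [[0, 0, 135], 0],
    [[0, 0, 135], 0],
  ],
)

```text
time: 4.25
tool_pos: [490.3, 286.2, 217.5]
tcp_rot: [179.8, -0.1, 92.0]
ft_force: [1.2, -0.0, -1.1]
finger_gap: 24.6
```

Run:
```python
from h import *
d=r.sense();print(d['time'],d['tool_pos'],d['tcp_rot'],d['joint_pos'],d['finger_gap'],d['ft_force'],d['wrist_torque'])
s=snap('wrist','w2');snap('scene','s2')
```

```text
4.25 [490.33503347 286.22527089 217.52881787] [ 1.79750057e+02 -1.08488795e-01  9.19716533e+01] [2.50987101e+01 3.33945229e+00 9.34137270e+01 1.61114190e-03
 8.29743529e+01 2.31271001e+01] 24.615889979799846 [ 1.22425311 -0.0396078  -1.06277142] [ 0.01678859 -0.01152623  0.04069165]
```

View pics/w2.png

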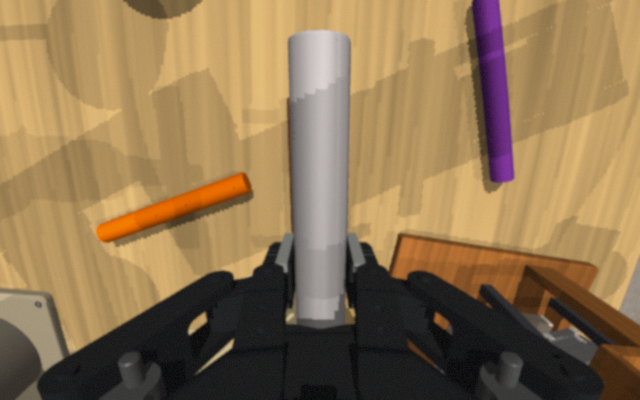

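View pics/s2.png

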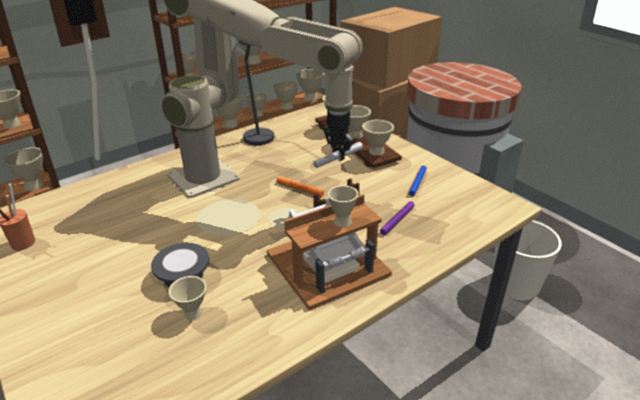

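Run:
```python
from h import *
s=load('w2');t=np.array([490.3,286.2,217.5]);print(s['xyz']-t)
for dy in(0,12,20):
  for u,v in((42,385),(600,385),(215,275),(425,275),(263,245),(378,245),(290,240),(350,240)):
    o,d=ray(s,u,v);p=o+d*((t[1]+dy)-o[1])/d[1];print(dy,(u,v),np.round(p-t,1))
```

```text
[ -3.41813245  67.08759407 119.66511784]
0 (42, 385) [-73.1   0.   67.1]
0 (600, 385) [77.8  0.  63.7]
0 (215, 275) [-47.1   0.    9.3]
0 (425, 275) [48.3  0.   4.3]
0 (263, 245) [-31.9   0.  -23.3]
0 (378, 245) [ 32.7   0.  -27.8]
0 (290, 240) [-17.8   0.  -31.2]
0 (350, 240) [ 17.3   0.  -33.7]
12 (42, 385) [-60.6  12.   76.5]
12 (600, 385) [63.2 12.  73.7]
12 (215, 275) [-39.3  12.   29. ]
12 (425, 275) [39.  12.  24.9]
12 (263, 245) [-26.8  12.    2.3]
12 (378, 245) [26.3 12.  -1.4]
12 (290, 240) [-15.2  12.   -4.2]
12 (350, 240) [13.6 12.  -6.3]
20 (42, 385) [-52.3  20.   82.8]
20 (600, 385) [53.6 20.  80.4]
20 (215, 275) [-34.1  20.   42.2]
20 (425, 275) [32.9 20.  38.7]
20 (263, 245) [-23.4  20.   19.3]
20 (378, 245) [22.  20.  16.2]
20 (290, 240) [-13.5  20.   13.8]
20 (350, 240) [11.1 20.  12. ]
```

Run:
```python
from h import *
a=cv2.imread('pics/w2.png')[220:400];b=cv2.imread('pics/w1.png')[220:400]
im=np.vstack([cv2.convertScaleAbs(x,alpha=2.2,beta=20) for x in(a,b)])
cv2.imwrite('pics/c_kn.png',cv2.resize(im,None,fx=1.25,fy=1.25))
```

```text
(no output)
```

View pics/c_kn.png

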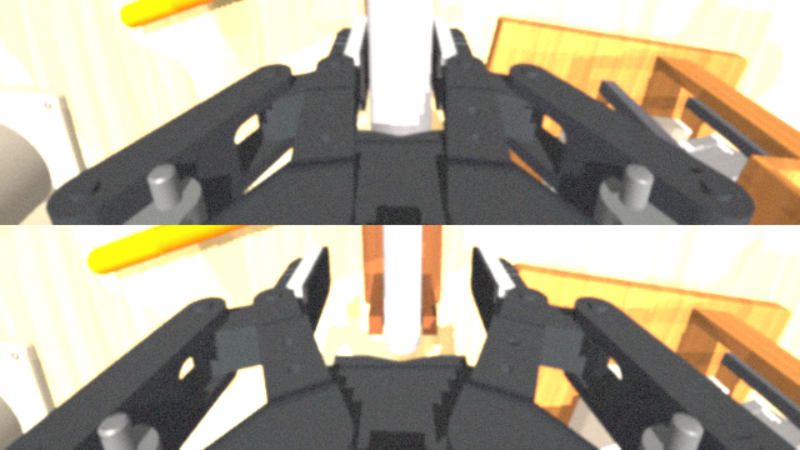

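The bar is firmly held (gap steady at 24.6), level and centred. The moves only allow yaw, so I can't lean the hand. My plan is therefore:
- Press the plate with the bar in front of the noses.
- Yaw one end under a nose so the bar holds itself.
- Regrip from behind with the jaws along y, and push the bar home.

First I'll move above the press.

drive_tool(
  moves=[
    [[6, -10, 8], 0],
    [[24, -38, 16], -2],
    [[44, -70, 20], -4],
    [[66, -104, 20], -6],
    [[88, -138, 20], -8],
    [[110, -172, 20], -9.5],
    [[127, -198, 20], -9.5],
    [[136, -212, 20], -9.5],
  ],
  squeeze=100,
)

```text
time: 5.02
tool_pos: [625.9, 68.9, 232.4]
tcp_rot: [-179.9, 0.1, 82.3]
ft_force: [0.7, 0.1, -2.6]
finger_gap: 23.1
```

drive_tool(
  moves=[
    [[0, 0, 0], 0],
    [[0, 0, 0], 0],
    [[0, 0, -5], 0],
    [[0, 0, -10], 0],
    [[0, 0, -15], 0],
    [[0, 0, -18], 0],
    [[0, 0, -20], 0],
    [[0, 0, -20], 0],
  ],
)

```text
time: 5.68
tool_pos: [624.5, 74.1, 213.4]
tcp_rot: [-179.9, 0.0, 82.5]
ft_force: [-0.1, -0.6, -2.5]
finger_gap: 23.4
```

Run:
```python
from h import *
d=r.sense();print(d['time'],d['tool_pos'],d['tcp_rot'],d['finger_gap'],d['ft_force'],d['wrist_torque'])
snap('wrist','w3');snap('top','t3')
crop('t3',290,95,420,220,5,'t3c')
```

```text
5.6833 [624.53568774  74.08309356 213.44618636] [-1.79930820e+02  1.11429991e-02  8.25118012e+01] 23.360026037700475 [-0.13427931 -0.57399364 -2.51633582] [-0.0033152   0.01201144  0.03308361]
```

View pics/w3.png

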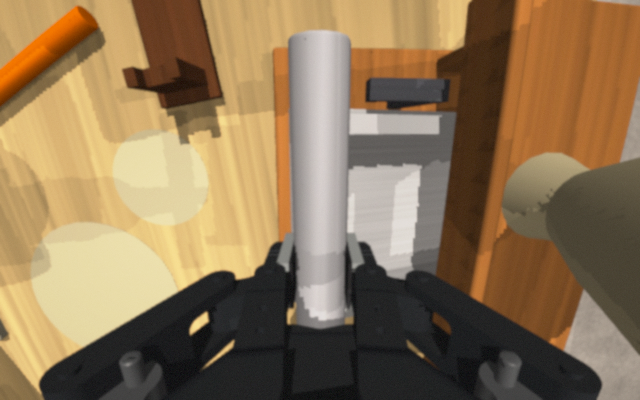

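View pics/t3c.png

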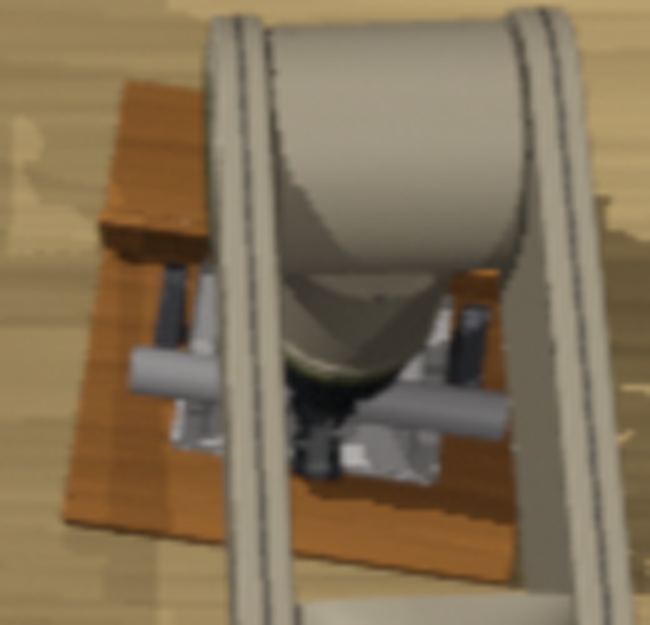

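Run:
```python
from h import *
crop('w3',340,0,560,300,2.6,'w3c')
```

```text
(no output)
```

View pics/w3c.png

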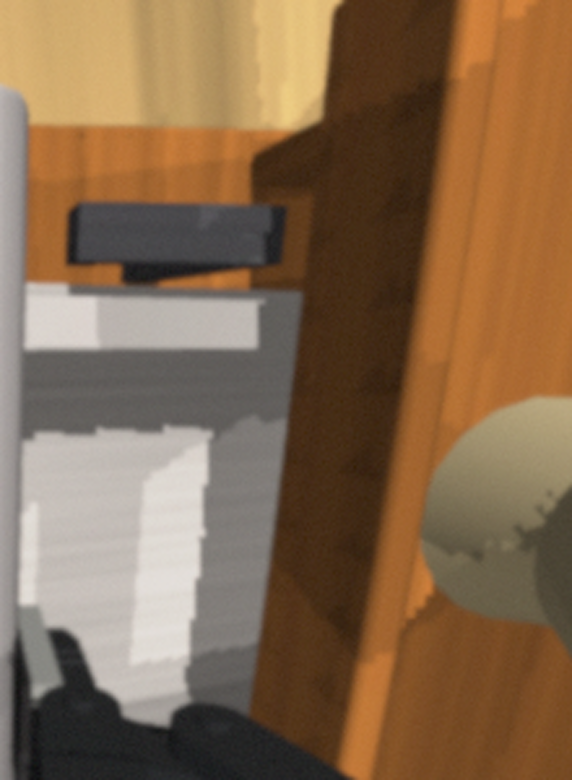

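Run:
```python
from h import *
s=load('w3');p0=np.array([712.4,62.3]);a=np.radians(-7.5)
def pf(u,v,z):
    p=onz(s,340+u/2.6,v/2.6,z);d=p[:2]-p0;return np.round([np.cos(a)*d[0]+np.sin(a)*d[1],-np.sin(a)*d[0]+np.cos(a)*d[1]],1)
for q in((457,0),(412,320),(365,640)): print('rimtop',pf(*q,210))
for q in((325,130),(290,410),(255,690)): print('rimlow',pf(*q,165))
for z in(137,143,149):print('keeper',z,pf(78,203,z),pf(76,263,z),pf(268,263,z),pf(285,206,z))
print('hand',end='');d=r.sense()['tool_pos'][:2]-p0;print(np.cos(a)*d[0]+np.sin(a)*d[1],-np.sin(a)*d[0]+np.cos(a)*d[1])
print(r.sense()['joint_pos'])
```

```text
rimtop [-11.9 114.6]
rimtop [-12.4  67. ]
rimtop [-11.7   9.4]
rimlow [ -9.2 105.7]
rimlow [-10.2  46.2]
rimlow [-10.1 -25.7]
keeper 137 [-56.7  94.2] [-56.6  79.8] [-7.2 80.3] [-4.2 94.1]
keeper 143 [-57.7  93.4] [-57.6  79.4] [-9.7 79.9] [-6.8 93.3]
keeper 149 [-58.6  92.6] [-58.6  79.1] [-12.2  79.5] [-9.4 92.5]
hand-88.13180585075995 0.033081968578063226
[ 2.07129304e+00  1.30998286e+01  8.30434859e+01 -3.82120464e-04
  8.38565138e+01  9.58014402e+00]
```

Rim and keepers in the wrist picture agree with the fit to about 1 mm: rim top at x≈-12, keeper nose at x≈-58, y 79–93. I'll press down to well above the stop and then feel for it.

drive_tool(
  moves=[
    [[0, 0, -8], 0],
    [[0, 0, -22], 0],
    [[0, 0, -38], 0],
    [[0, 0, -54], 0],
    [[0, 0, -70], 0],
    [[0, 0, -82], 0],
    [[0, 0, -89], 0],
    [[0, 0, -92], 0],
  ],
)

```text
time: 6.45
tool_pos: [624.4, 73.7, 120.9]
tcp_rot: [-179.9, 0.0, 82.5]
ft_force: [-4.2, 1.3, 6.1]
finger_gap: 23.1
```

drive_tool(
  moves=[
    [[0, 0, -1], 0],
    [[0, 0, -2], 0],
    [[0, 0, -3], 0],
    [[0, 0, -4], 0],
    [[0, 0, -5], 0],
    [[0, 0, -6], 0],
    [[0, 0, -6], 0],
    [[0, 0, -6], 0],
  ],
)

```text
time: 7.12
tool_pos: [625.5, 73.5, 117.5]
tcp_rot: [179.9, -0.0, 82.5]
ft_force: [-4.2, 0.9, 5.2]
finger_gap: 23.4
```

drive_tool(
  moves=[
    [[0, 0, -1], 0],
    [[0, 0, -2], 0],
    [[0, 0, -3], 0],
    [[0, 0, -4], 0],
    [[0, 0, -5], 0],
    [[0, 0, -5], 0],
    [[0, 0, -5], 0],
    [[0, 0, -5], 0],
  ],
)

```text
time: 7.78
tool_pos: [625.7, 73.5, 112.7]
tcp_rot: [179.9, -0.0, 82.5]
ft_force: [-2.9, -0.1, 5.4]
finger_gap: 23.4
```

drive_tool(
  moves=[
    [[0, 0, -1], 0],
    [[0, 0, -2], 0],
    [[0, 0, -3], 0],
    [[0, 0, -3], 0],
    [[0, 0, -3], 0],
    [[0, 0, -3], 0],
    [[0, 0, -3], 0],
    [[0, 0, -3], 0],
  ],
)

```text
time: 8.45
tool_pos: [625.9, 73.5, 109.8]
tcp_rot: [179.9, -0.0, 82.5]
ft_force: [-4.3, -0.8, 6.1]
finger_gap: 23.2
```

drive_tool(
  moves=[
    [[0, 0, -1], 0],
    [[0, 0, -2], 0],
    [[0, 0, -3], 0],
    [[0, 0, -3], 0],
    [[0, 0, -3], 0],
    [[0, 0, -3], 0],
    [[0, 0, -3], 0],
    [[0, 0, -3], 0],
  ],
)

```text
time: 9.12
tool_pos: [626.1, 73.4, 106.9]
tcp_rot: [179.9, -0.0, 82.5]
ft_force: [-3.5, -0.6, 5.4]
finger_gap: 23.3
```

drive_tool(
  moves=[
    [[0, 0, -1], 0],
    [[0, 0, -2], 0],
    [[0, 0, -3], 0],
    [[0, 0, -3], 0],
    [[0, 0, -3], 0],
    [[0, 0, -3], 0],
    [[0, 0, -3], 0],
    [[0, 0, -3], 0],
  ],
)

```text
time: 9.78
tool_pos: [626.3, 73.4, 104.5]
tcp_rot: [179.8, -0.0, 82.5]
ft_force: [-3.7, 0.4, 9.7]
finger_gap: 23.7
```

drive_tool(
  moves=[
    [[0, 0, -0.5], 0],
    [[0, 0, -1], 0],
    [[0, 0, -1.5], 0],
    [[0, 0, -1.5], 0],
    [[0, 0, -1.5], 0],
    [[0, 0, -1.5], 0],
    [[0, 0, -1.5], 0],
    [[0, 0, -1.5], 0],
  ],
)

```text
time: 10.45
tool_pos: [626.4, 73.4, 104.2]
tcp_rot: [179.8, -0.0, 82.5]
ft_force: [-7.9, -0.5, 17.5]
finger_gap: 23.1
```

The stop is felt at TCP z≈104.5: force rises 8 N for 1.5 mm of command. That puts the head about 2 mm below nominal. I'll back off it slightly and swing the -y end under its nose.

drive_tool(
  moves=[
    [[0, 0, 1.5], 0],
    [[0, 0, 3], 0],
    [[1, 0, 3], 4],
    [[2, -0.3, 3], 8],
    [[3, -0.4, 3], 12],
    [[4, -0.5, 3], 16],
    [[5, -0.6, 3], 20],
    [[5, -0.6, 3], 20],
  ],
)

```text
time: 11.12
tool_pos: [631.2, 72.6, 105.6]
tcp_rot: [179.9, 0.1, 102.7]
ft_force: [-1.9, 0.9, 7.3]
finger_gap: 22.9
```

Run:
```python
from h import *
d=r.sense();print(d['time'],d['tool_pos'],d['tcp_rot'],d['finger_gap'],d['ft_force'],d['wrist_torque'])
snap('wrist','w4');snap('top','t4');snap('scene','s4')
crop('t4',290,95,420,220,5,'t4c');crop('s4',250,170,410,310,4,'s4c')
```

```text
11.1167 [631.20790381  72.64971813 105.57417522] [1.79868107e+02 6.02113435e-02 1.02714191e+02] 22.873778177913206 [-1.94116533  0.92682962  7.33221241] [-0.35420667  0.09746316  0.06466457]
```

View pics/w4.png

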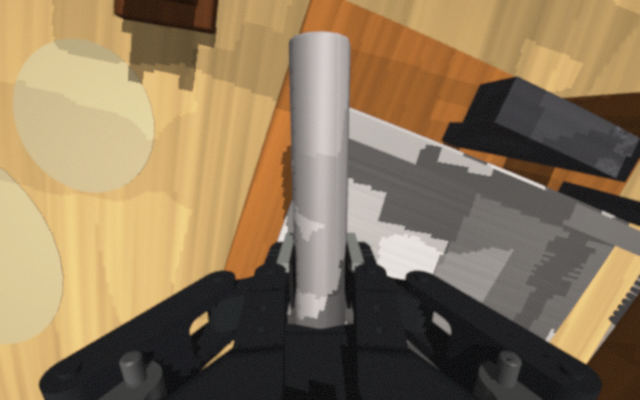

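View pics/t4c.png

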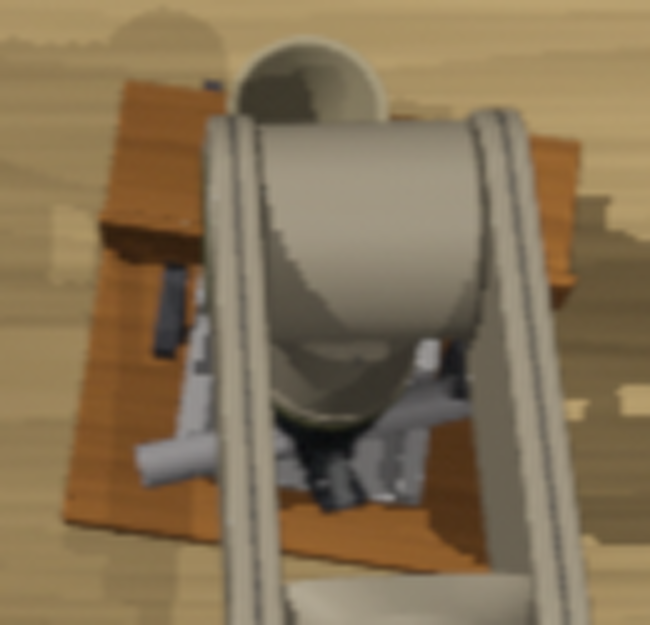

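View pics/s4c.png

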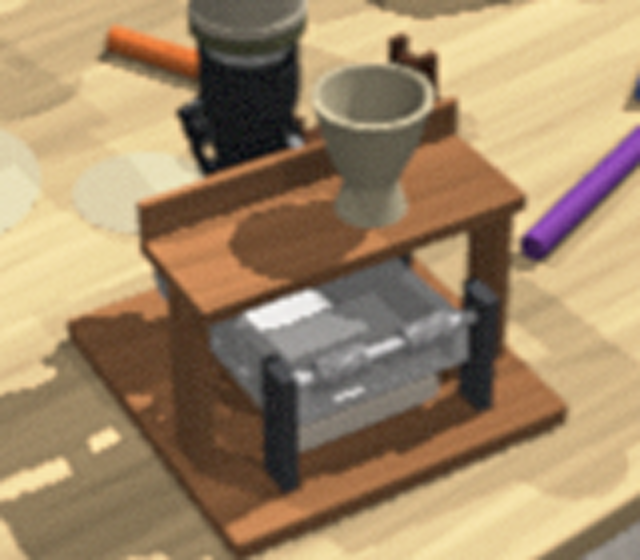

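The hand is at press x -82, with the bar turned 20° and the -y end at x≈-50 under the nose, and no rim contact. I'll raise until the nose takes the bar.

drive_tool(
  moves=[
    [[0, 0, 1], 0],
    [[0, 0, 2], 0],
    [[0, 0, 3], 0],
    [[0, 0, 4], 0],
    [[0, 0, 5], 0],
    [[0, 0, 5.5], 0],
    [[0, 0, 5.5], 0],
    [[0, 0, 5.5], 0],
  ],
)

```text
time: 11.93
tool_pos: [631.2, 72.7, 111.2]
tcp_rot: [179.9, 0.1, 102.5]
ft_force: [-2.5, 0.2, 6.1]
finger_gap: 23.4
```

drive_tool(
  moves=[
    [[0, 0, 0.5], 0],
    [[0, 0, 1], 0],
    [[0, 0, 1.5], 0],
    [[0, 0, 2], 0],
    [[0, 0, 2], 0],
    [[0, 0, 2], 0],
    [[0, 0, 2], 0],
    [[0, 0, 2], 0],
  ],
)

```text
time: 12.6
tool_pos: [631.1, 72.7, 112.2]
tcp_rot: [179.9, 0.0, 102.5]
ft_force: [2.0, -1.6, 5.9]
finger_gap: 23.2
```

Run:
```python
from h import *
d=r.sense();print(d['time'],d['tool_pos'],d['tcp_rot'],d['finger_gap'],d['ft_force'],d['wrist_torque'])
```

```text
12.6 [631.08275416  72.65853923 112.20386834] [1.79878055e+02 4.89155169e-02 1.02456482e+02] 23.15850324448598 [ 2.02437462 -1.63750659  5.91405958] [-0.56809501 -0.40081912  0.05942304]
```

drive_tool(
  moves=[
    [[0, 0, 0.5], 0],
    [[0, 0, 1], 0],
    [[0, 0, 1.5], 0],
    [[0, 0, 1.5], 0],
    [[0, 0, 1.5], 0],
    [[0, 0, 1.5], 0],
    [[0, 0, 1.5], 0],
    [[0, 0, 1.5], 0],
  ],
)

```text
time: 13.27
tool_pos: [630.6, 72.6, 112.8]
tcp_rot: [179.9, 0.0, 102.5]
ft_force: [4.2, -2.8, 2.3]
finger_gap: 23.3
```

Run:
```python
from h import *
d=r.sense();print(d['time'],d['tool_pos'],d['tcp_rot'],d['finger_gap'],d['ft_force'],d['wrist_torque'])
```

```text
13.2667 [630.59990353  72.64193896 112.83474343] [1.79947019e+02 3.73957030e-02 1.02469770e+02] 23.293977476589703 [ 4.15268608 -2.78108923  2.33672688] [-0.58261009 -0.79365807  0.30494687]
```

The nose carries the bar now: hand force dropped from 6 to 2 N while the rise was blocked. I'll open the fingers slightly.

drive_tool(
  moves=[
    [[0, 0, 0], 0],
    [[0, 0, 0], 0],
    [[0, 0, 0], 0],
    [[0, 0, 0], 0],
    [[0, 0, 0], 0],
    [[0, 0, 0], 0],
    [[0, 0, 0], 0],
    [[0, 0, 0], 0],
  ],
  fingers=33,
  squeeze=20,
)

```text
time: 13.93
tool_pos: [630.1, 73.0, 112.8]
tcp_rot: [-180.0, -0.0, 102.5]
ft_force: [-0.3, -0.3, -0.2]
finger_gap: 33.0
```

Run:
```python
from h import *
d=r.sense();print(d['time'],d['tool_pos'],d['tcp_rot'],d['finger_gap'],d['ft_force'],d['wrist_torque'])
snap('wrist','w5');snap('scene','s5');crop('s5',250,170,410,310,5,'s5c')
```

```text
13.9333 [630.08119128  72.98691203 112.76916155] [-1.79996086e+02 -3.01746532e-03  1.02464667e+02] 32.953618353017944 [-0.33584771 -0.28183907 -0.1629141 ] [ 0.03328074 -0.04395716 -0.0031022 ]
```

View pics/w5.png

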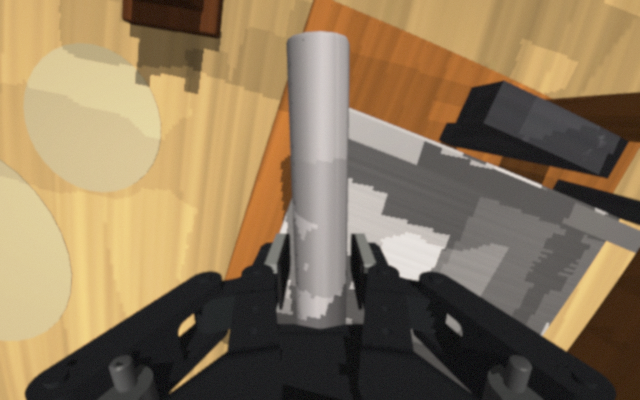

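View pics/s5c.png

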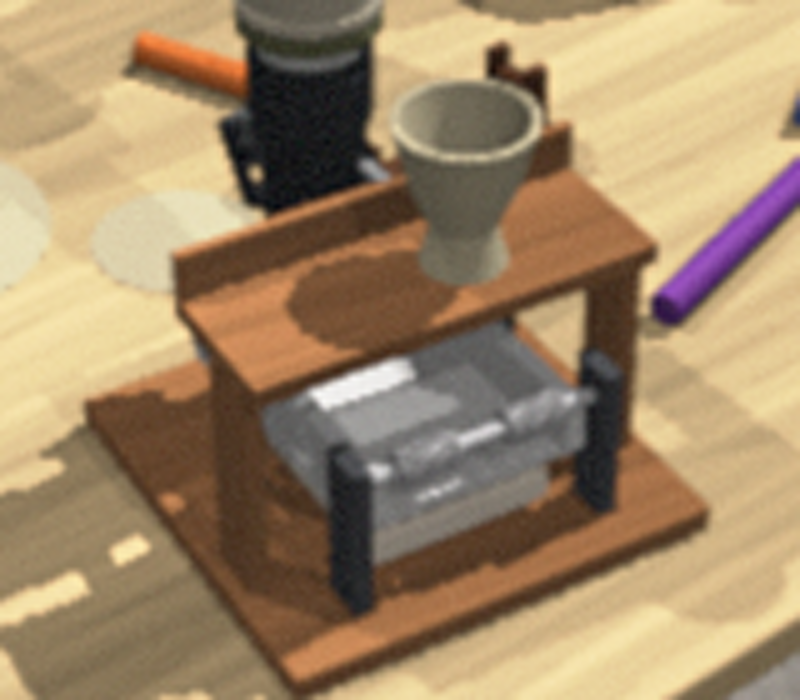

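The forces are at zero and the bar stays put: the -y nose and its own weight hold it and the plate. I'll lift straight off, turn the hand behind the bar and look.

drive_tool(
  moves=[
    [[-1, 0, 0], 0],
    [[-1, 0, 4], 0],
    [[-1, 0, 10], 0],
    [[-1, 0, 20], 0],
    [[-1, 0, 34], 0],
    [[-1, 0, 50], 0],
    [[-1, 0, 64], 0],
    [[-1, 0, 72], 0],
  ],
)

```text
time: 14.7
tool_pos: [630.5, 73.0, 188.7]
tcp_rot: [179.8, 0.0, 102.5]
ft_force: [-0.2, -0.5, 0.5]
finger_gap: 32.9
```

Run:
```python
from h import *
d=r.sense();print(d['time'],d['tool_pos'],d['tcp_rot'],d['finger_gap'],d['ft_force'],d['wrist_torque'])
snap('wrist','w6');snap('top','t6');crop('t6',290,95,420,220,5,'t6c')
```

```text
14.7 [630.49125331  73.0202216  188.72183977] [1.79752532e+02 4.77122527e-02 1.02465826e+02] 32.931744927640224 [-0.21005672 -0.53903393  0.48044593] [-0.00052029 -0.05372221 -0.03165422]
```

View pics/w6.png

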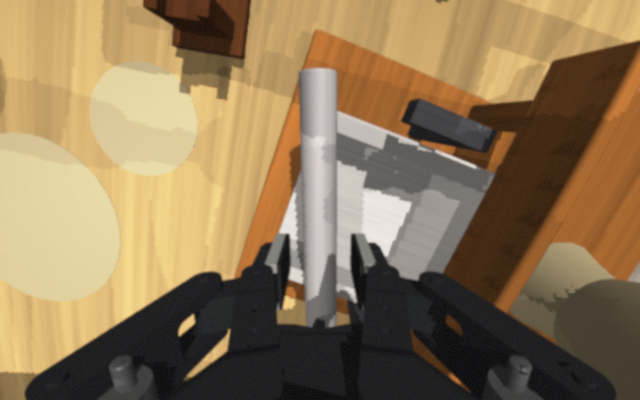

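Run:
```python
from h import *
s=load('w6');p0=np.array([712.4,62.3]);a=np.radians(-7.5)
def pf(u,v,z):
    p=onz(s,u,v,z);d=p[:2]-p0;return np.round([np.cos(a)*d[0]+np.sin(a)*d[1],-np.sin(a)*d[0]+np.cos(a)*d[1]],1)
print(pf(318.5,72,105),pf(319,170,105),pf(320,280,105), pf(301,100,105),pf(336.5,100,105))
print(pf(286,290,60),'plate corner?')
def w(x,y):print((x,y),p0+[np.cos(a)*x-np.sin(a)*y,np.sin(a)*x+np.cos(a)*y])
w(-114,-11);w(-107,-9)
```

```text
[-117.6   92.4] [-94.6  30. ] [-63.  -54.9] [-122.7   71.4] [-99.9  79.7]
[ -81.7 -103.6] plate corner?
(-114, -11) [597.93949769  66.27409244]
(-107, -9) [605.1406641   67.34329882]
```

View pics/t6c.png

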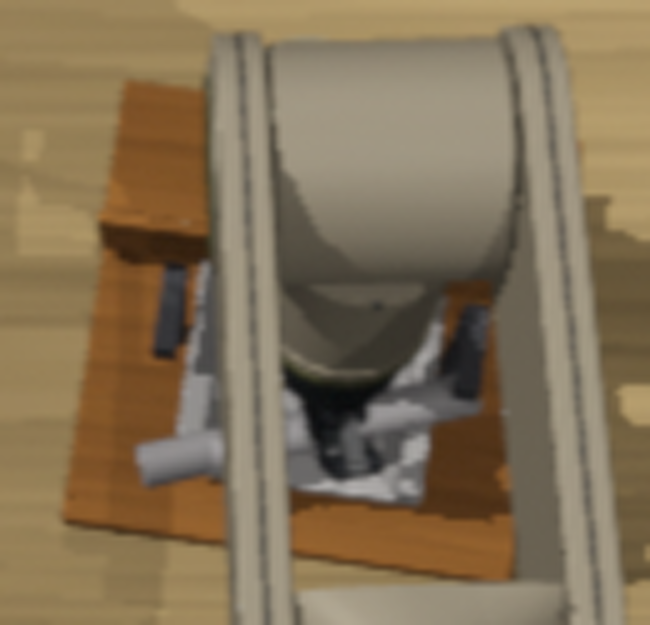

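The bar rests unaided at yaw 20.3°, centre about (-83,-1) in the press frame, with its -y end under the nose at x≈-51. I'll turn the hand 90° so the jaws run along the bar, just behind it.

drive_tool(
  moves=[
    [[-4, -2, 0], 7],
    [[-8, -4, 0], 14],
    [[-12, -6, 0], 21],
    [[-16, -9, 0], 28],
    [[-20, -12, 0], 35],
    [[-23, -14, 0], 42],
    [[-25, -15, 0], 49],
    [[-26, -15.5, 0], 56],
  ],
  fingers=36,
)

```text
time: 15.47
tool_pos: [602.4, 57.3, 183.8]
tcp_rot: [-180.0, -0.1, 158.8]
ft_force: [-0.0, -0.4, 0.1]
finger_gap: 35.9
```

drive_tool(
  moves=[
    [[0, 0, 0], 7],
    [[0, 0, 0], 14],
    [[0, 0, 0], 21],
    [[0, 0, 0], 28],
    [[0, 0, 0], 34],
    [[0, 0, -12], 34],
    [[0, 0, -22], 34],
    [[0, 0, -25], 34],
  ],
)

```text
time: 16.13
tool_pos: [601.4, 57.4, 156.1]
tcp_rot: [179.9, -0.3, -167.7]
ft_force: [0.0, 0.7, -1.0]
finger_gap: 35.4
```

Run:
```python
from h import *
d=r.sense();print(d['time'],d['tool_pos'],d['tcp_rot'],d['finger_gap'],d['ft_force'],d['joint_pos'])
snap('wrist','w7');snap('top','t7');crop('t7',290,95,420,220,5,'t7c')
```

```text
16.1333 [601.3639939   57.42069607 156.13898213] [ 179.94776176   -0.2552405  -167.74630684] 35.422518778119816 [ 0.04022805  0.74194689 -1.00066385] [ 5.92647998e-01  1.19838597e+01  9.05490813e+01 -4.39381643e-04
  7.77275899e+01 -1.01660834e+02]
```

View pics/w7.png

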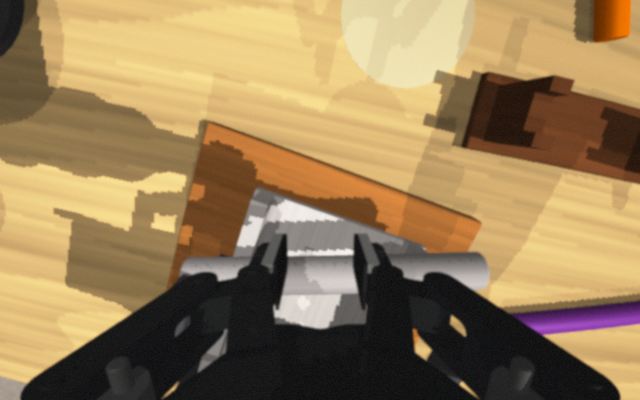

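View pics/t7c.png

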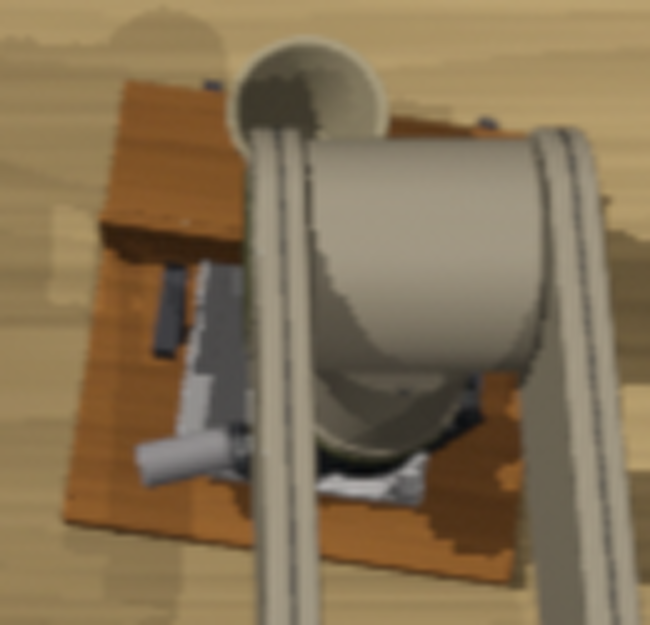

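```bash
python3 - <<'E'
from h import *
s=load('w7');p0=np.array([712.4,62.3]);a=np.radians(-7.5)
P=lambda p:(lambda d:np.round([np.cos(a)*d[0]+np.sin(a)*d[1],-np.sin(a)*d[0]+np.cos(a)*d[1]],1))(np.array(p)[:2]-p0)
print('hand',P(r.sense()['tool_pos']))
# predicted bar silhouette & plate edge
def W(x,y,z):return [p0[0]+np.cos(a)*x-np.sin(a)*y,p0[1]+np.sin(a)*x+np.cos(a)*y,z]
b=np.radians(20.3)
for t in(-100,-30,0,30,100):
    c=np.array([-82.9,-1.4])+t*np.array([-np.sin(b),np.cos(b)])
    print(t,np.round(proj(s,W(*c,107)),0), np.round(proj(s,W(*(c-13*np.array([np.cos(b),np.sin(b)])),107)),0))
for y in(-75,75):print('edge',np.round(proj(s,W(-110,y,62)),0))
for u,v in((320,253),(320,257),(320,294)):print(P(onz(s,u,v,107)))
E
python3 -c "
from h import *
crop('w7',150,180,510,330,2.2,'w7c')"
```

```text
hand [-109.1  -19.3]
-100 [186. 275.] [183. 258.]
-30 [288. 275.] [287. 258.]
0 [333. 275.] [333. 257.]
30 [377. 274.] [378. 257.]
100 [479. 272.] [482. 255.]
edge [254. 187.]
edge [428. 246.]
[-95.2 -14.8]
[-92.4 -13.8]
[-66.   -4.3]
```

View pics/w7c.png

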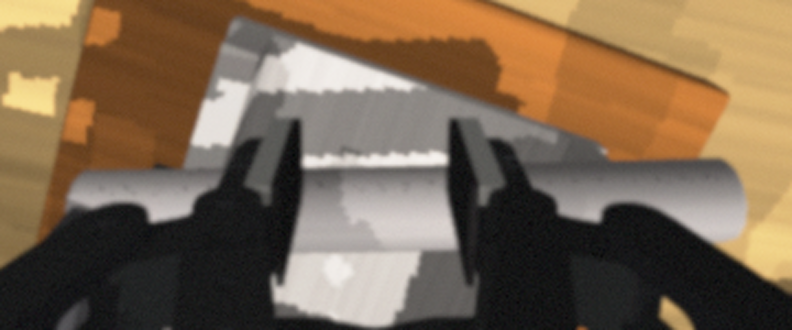

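The predicted bar and plate edge match the picture within 2 px, and the fingers have about 5 mm clear behind the bar. I'll lower them onto the plate face.

drive_tool(
  moves=[
    [[0, 0, -8], 0],
    [[0, 0, -20], 0],
    [[0, 0, -32], 0],
    [[0, 0, -44], 0],
    [[0, 0, -54], 0],
    [[0, 0, -61], 0],
    [[0, 0, -65], 0],
    [[0, 0, -67], 0],
  ],
)

```text
time: 16.9
tool_pos: [602.6, 57.5, 91.7]
tcp_rot: [180.0, -0.1, -167.5]
ft_force: [-0.0, 0.1, -0.7]
finger_gap: 35.9
```

drive_tool(
  moves=[
    [[0, 0, -2], 0],
    [[0, 0, -4], 0],
    [[0, 0, -6], 0],
    [[0, 0, -8], 0],
    [[0, 0, -10], 0],
    [[0, 0, -11], 0],
    [[0, 0, -12], 0],
    [[0, 0, -12], 0],
  ],
)

```text
time: 17.57
tool_pos: [603.4, 57.4, 81.3]
tcp_rot: [-180.0, 0.0, -167.5]
ft_force: [-1.4, -0.1, 5.2]
finger_gap: 36.4
```

drive_tool(
  moves=[
    [[0, 0, -1], 0],
    [[0, 0, -2], 0],
    [[0, 0, -3], 0],
    [[0, 0, -4], 0],
    [[0, 0, -5], 0],
    [[0, 0, -6], 0],
    [[0, 0, -6], 0],
    [[0, 0, -6], 0],
  ],
)

```text
time: 18.23
tool_pos: [604.4, 57.3, 76.2]
tcp_rot: [-179.9, 0.2, -167.5]
ft_force: [0.7, 0.1, 6.8]
finger_gap: 35.7
```

Run:
```python
from h import *
d=r.sense();print(d['time'],d['tool_pos'],d['ft_force'],d['wrist_torque'])
snap('wrist','w8');snap('top','t8');snap('scene','s8');crop('w8',150,180,510,330,2.2,'w8c');crop('t8',290,95,420,220,4,'t8c')
```

```text
18.2333 [604.43001427  57.30534757  76.17455065] [0.67443504 0.14020273 6.84326494] [-0.19321038 -0.14747508  0.01826328]
```

View pics/w8c.png

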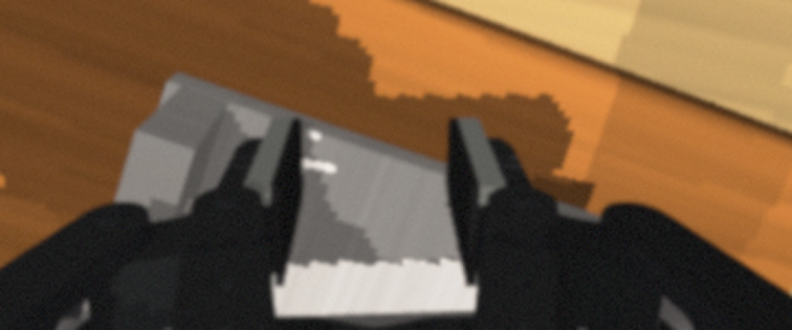

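View pics/t8c.png

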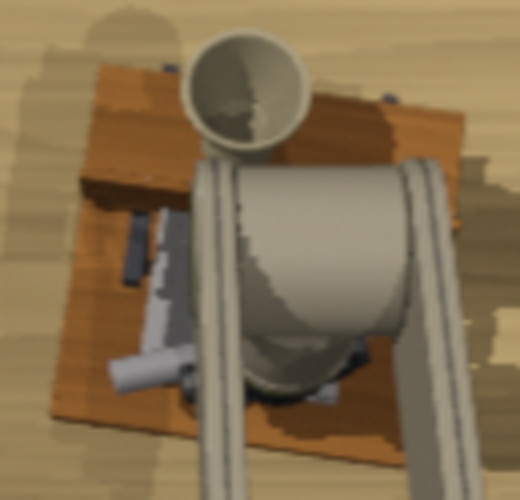

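The plate is held near its stop by the fingertips, and the bar sits on the ribs ahead of them. I'll push forward, turning the bar square as it goes.

drive_tool(
  moves=[
    [[2.5, 0.6, 0], 0],
    [[5, 1.2, 0], 0],
    [[9, 1.4, 0.3], -1.5],
    [[13, 1.7, 0.6], -3.3],
    [[17.7, 1.9, 0.9], -5.3],
    [[21, 2.1, 1.1], -7],
    [[24.5, 2.2, 1.3], -8.6],
    [[27.8, 2.4, 1.5], -10.3],
  ],
)

```text
time: 19.05
tool_pos: [630.3, 60.0, 76.5]
tcp_rot: [180.0, -0.1, -177.9]
ft_force: [-6.0, 0.2, 6.6]
finger_gap: 35.9
```

Run:
```python
from h import *
d=r.sense();print(d['time'],d['tool_pos'],d['tcp_rot'],d['ft_force'],d['wrist_torque'])
snap('top','t9');snap('scene','s9');crop('t9',290,95,420,220,5,'t9c');crop('s9',250,170,410,310,4,'s9c')
```

```text
19.05 [630.32690625  60.04160308  76.47661281] [ 1.79988156e+02 -1.02079228e-01 -1.77907323e+02] [-5.95204036  0.22534305  6.58560972] [-0.06671666  0.89027222  0.00931188]
```

View pics/t9c.png

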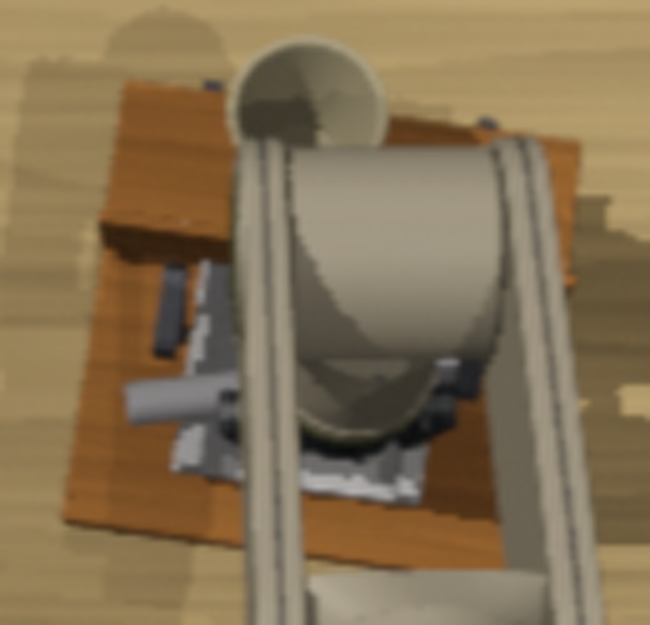

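View pics/s9c.png

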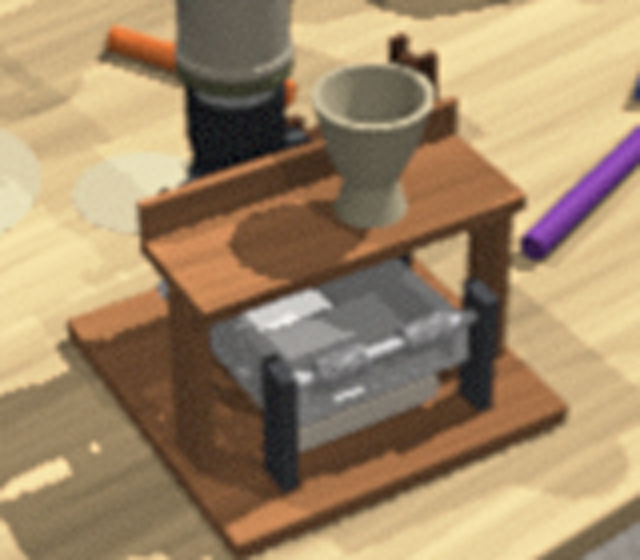

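drive_tool(
  moves=[
    [[2.5, 0.2, 0.3], -1.3],
    [[5, 0.4, 0.6], -2.6],
    [[7.5, 0.6, 0.9], -3.9],
    [[10, 0.8, 1.1], -5.2],
    [[12.5, 1, 1.3], -6.5],
    [[15, 1.2, 1.5], -7.8],
    [[17, 1.4, 1.7], -9],
    [[18.5, 1.6, 1.7], -9.7],
  ],
)

```text
time: 19.82
tool_pos: [648.8, 61.6, 78.3]
tcp_rot: [-180.0, -0.1, 172.4]
ft_force: [-7.1, 0.4, 7.6]
finger_gap: 36.4
```

Run:
```python
from h import *
d=r.sense();print(d['time'],d['tool_pos'],d['tcp_rot'],d['ft_force'],d['wrist_torque'])
snap('top','t10');snap('scene','s10');crop('t10',290,95,420,220,5,'t10c');crop('s10',250,170,410,310,5,'s10c')
```

```text
19.8167 [648.77635509  61.59397633  78.31236682] [-1.79990503e+02 -1.02101516e-01  1.72409089e+02] [-7.05308482  0.36308695  7.64469815] [0.01556015 0.98997273 0.05428801]
```

View pics/t10c.png

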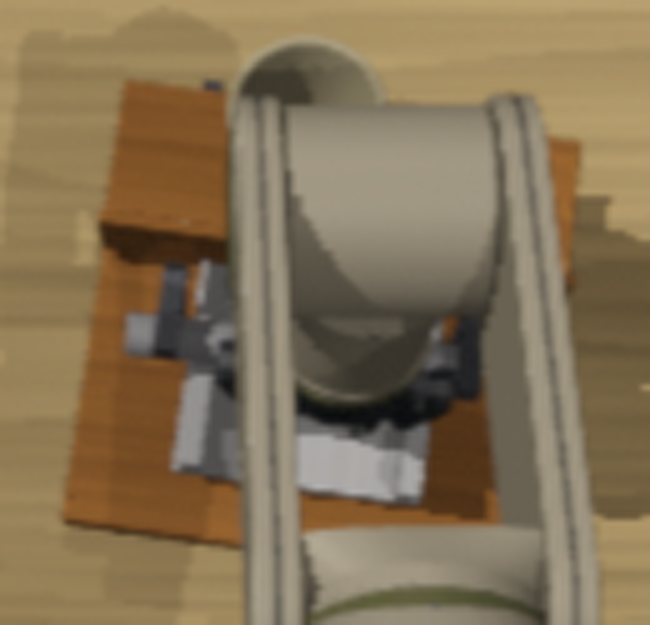

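View pics/s10c.png

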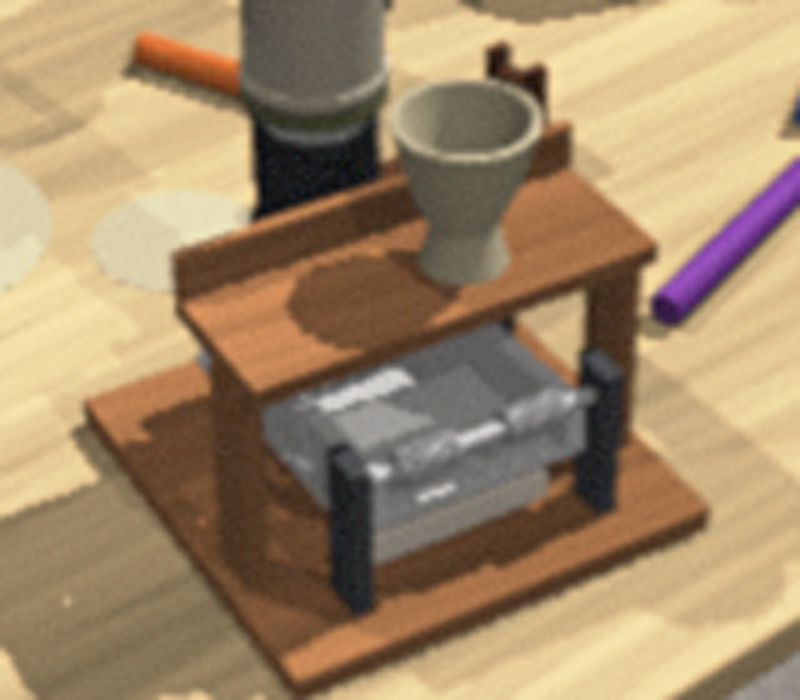

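Run:
```python
from h import *
s=load('t10');p0=np.array([712.4,62.3]);a=np.radians(-7.5)
P=lambda p:(lambda d:np.round([np.cos(a)*d[0]+np.sin(a)*d[1],-np.sin(a)*d[0]+np.cos(a)*d[1]],1))(np.array(p)[:2]-p0)
for y in(313,334,355):print(P(onz(s,290+142/5,95+y/5,104)))
print('end',P(onz(s,290+127/5,95+333/5,104)),'hand',P(r.sense()['tool_pos']))
s4=s
for q in((163,355),(187,352)):print('nose',P(onz(s,290+q[0]/5,95+q[1]/5,141)))
```

```text
[-26.7 105.2]
[-39.4 103.5]
[-52.  101.7]
end [-40.  112.3] hand [-62.8  -9. ]
nose [-60.8  88.1]
nose [-57.2  74.8]
```

The bar lies under both noses at x≈-39. I'll nudge it a little further, then let the plate rise slowly to lift the bar to the lips.

drive_tool(
  moves=[
    [[1, -0.1, 0], 0],
    [[2, -0.3, 0], 0],
    [[2.5, -0.3, 1], 0],
    [[2.5, -0.3, 3], 0],
    [[2.5, -0.3, 5], 0],
    [[2.5, -0.3, 7], 0],
    [[2.5, -0.3, 9], 0],
    [[2.5, -0.3, 11], 0],
  ],
)

```text
time: 20.58
tool_pos: [651.4, 61.4, 89.5]
tcp_rot: [180.0, -0.1, 172.5]
ft_force: [-4.2, 0.7, 6.9]
finger_gap: 35.7
```

drive_tool(
  moves=[
    [[0, 0, 2], 0],
    [[0, 0, 4], 0],
    [[0, 0, 6], 0],
    [[0, 0, 7], 0],
    [[-1, 0, 8], 0],
    [[-4, 0.5, 8], 0],
    [[-8, 1, 8], 0],
    [[-12, 1.5, 8], 0],
  ],
)

```text
time: 21.25
tool_pos: [639.5, 62.7, 96.9]
tcp_rot: [-180.0, -0.0, 172.5]
ft_force: [-0.7, -0.1, -0.2]
finger_gap: 35.7
```

Run:
```python
from h import *
d=r.sense();print(d['time'],d['tool_pos'],d['tcp_rot'],d['ft_force'],d['wrist_torque'])
snap('top','t11');snap('scene','s11');crop('t11',290,95,420,220,5,'t11c');crop('s11',250,170,410,310,5,'s11c')
```

```text
21.25 [639.51955279  62.66690722  96.85802371] [-1.79999600e+02 -3.97022355e-03  1.72458831e+02] [-0.65595959 -0.12197305 -0.16647757] [-0.02734705  0.0330391   0.00401825]
```

View pics/t11c.png

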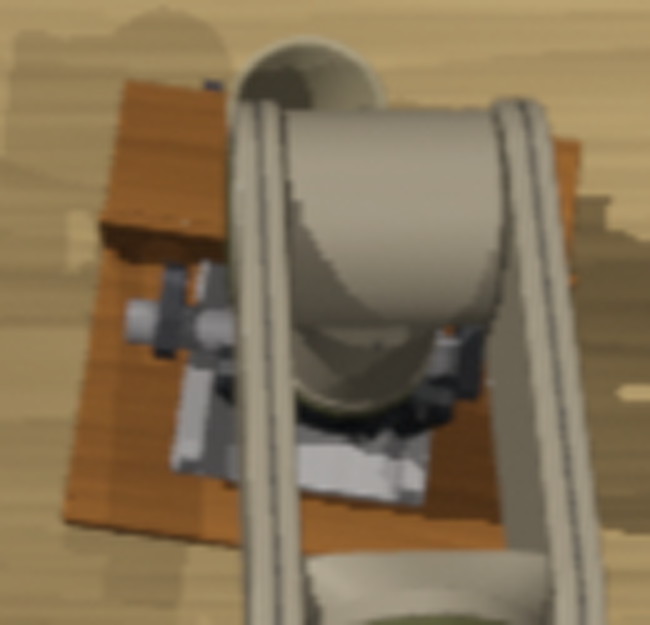

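View pics/s11c.png

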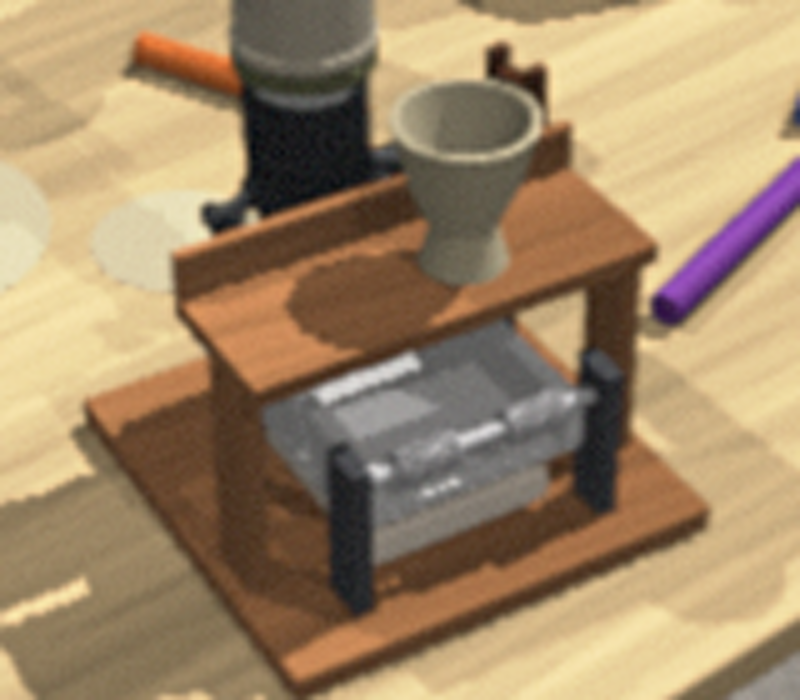

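drive_tool(
  moves=[
    [[-3, 0, 5], 0],
    [[-6, 0, 20], 0],
    [[-10, 0, 40], 0],
    [[-18, 0, 65], 0],
    [[-28, 0, 90], 0],
    [[-40, 0, 112], 0],
    [[-50, 0, 125], 0],
    [[-55, 0, 130], 0],
  ],
)

```text
time: 22.02
tool_pos: [585.6, 62.7, 232.0]
tcp_rot: [179.9, 0.3, 172.5]
ft_force: [0.4, -0.8, -0.1]
finger_gap: 36.1
```

Run:
```python
from h import *
d=r.sense();print(d['time'],d['tool_pos'],d['tcp_rot'],d['ft_force'])
snap('wrist','w12');snap('top','t12');crop('t12',290,95,420,220,5,'t12c')
```

```text
22.0167 [585.62148943  62.72981356 232.0142585 ] [179.94704187   0.34659246 172.4697578 ] [ 0.42782047 -0.82721107 -0.12801892]
```

View pics/w12.png

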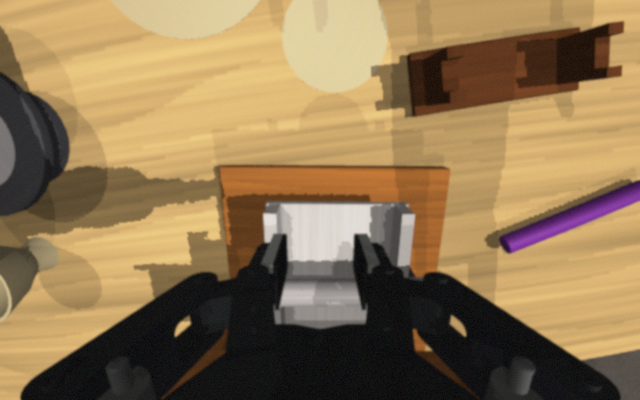

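View pics/t12c.png

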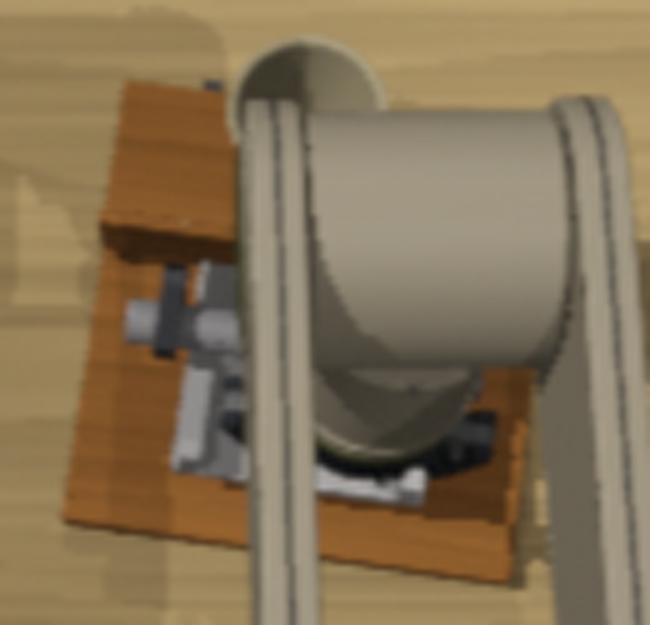

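drive_tool(
  moves=[
    [[0, 15, 0], 0],
    [[0, 40, 0], 0],
    [[0, 75, 0], 0],
    [[0, 110, 0], 0],
    [[0, 145, 0], 0],
    [[0, 175, 0], 0],
    [[0, 195, 0], 0],
    [[0, 200, 0], 0],
  ],
)

```text
time: 22.78
tool_pos: [583.9, 266.0, 225.1]
tcp_rot: [-180.0, -0.1, 172.6]
ft_force: [0.2, -0.3, -0.8]
finger_gap: 36.0
```

Run:
```python
from h import *
d=r.sense();print(d['time'],d['tool_pos'],d['tcp_rot'],d['ft_force'])
snap('top','t13');crop('t13',290,95,420,220,6,'t13c');snap('scene','s13');crop('s13',250,170,410,310,5,'s13c')
```

```text
22.7833 [583.92858896 266.00570405 225.06679508] [-1.79996537e+02 -1.37959564e-01  1.72640829e+02] [ 0.1688412  -0.33975444 -0.81948938]
```

View pics/t13c.png

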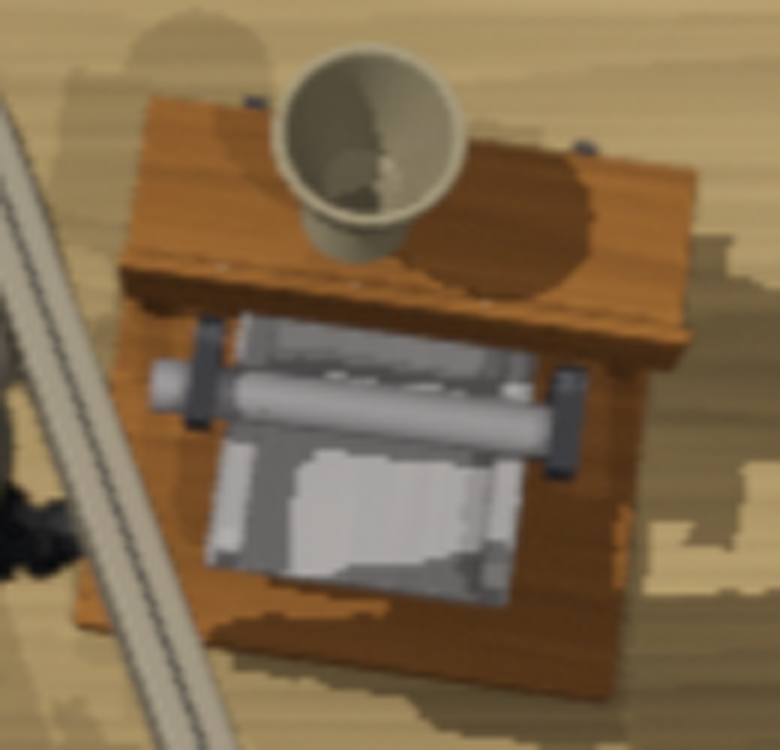

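View pics/s13c.png

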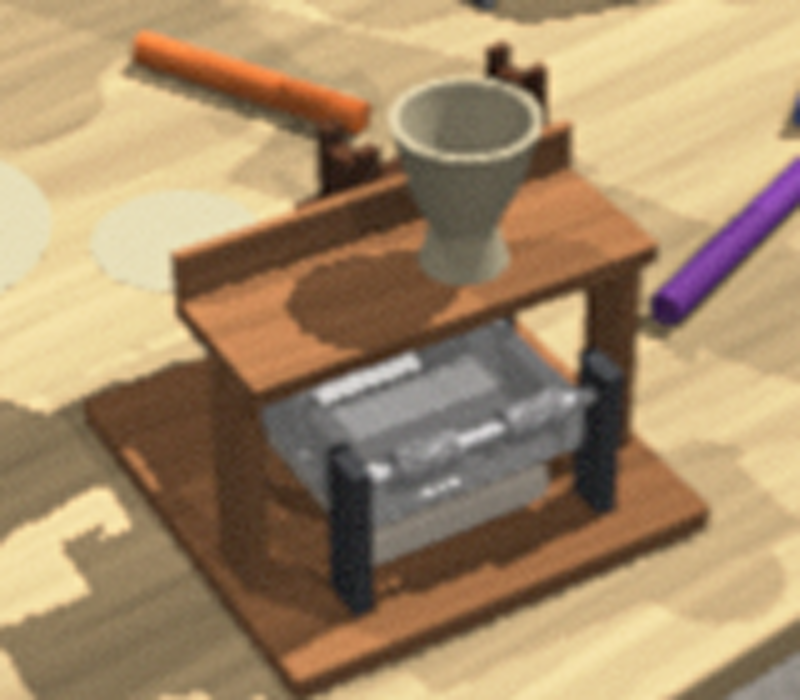

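```bash
python3 - <<'E'
from h import *
s=load('t13');p0=np.array([712.4,62.3]);a=np.radians(-7.5)
P=lambda u,v,z:(lambda d:np.round([np.cos(a)*d[0]+np.sin(a)*d[1],-np.sin(a)*d[0]+np.cos(a)*d[1]],1))(onz(s,290+u/6,95+v/6,z)[:2]-p0)
print('bar +y end',P(150,386,116)); print('axis',P(235,398,116),P(395,411,116),P(545,424,116))
print('edges',P(395,385,116),P(395,436,116))
print('+keeper outer/inner near',P(186,425,141),P(211,427,141),'far',P(198,318,141),P(223,318,141))
print('-keeper',P(548,472,141),P(573,476,141),P(560,370,141),P(586,372,141))
E
python3 -c "
from h import *
im=cv2.imread('pics/t13.png')[150:180,305:395];cv2.imwrite('pics/t13d.png',cv2.resize(im,None,fx=8,fy=8,interpolation=cv2.INTER_CUBIC))"
```

```text
bar +y end [-36.9 113.6]
axis [-37.3  72.1] [-33.2  -5.3] [-29.8 -77.8]
edges [-20.3  -3.7] [-45.6  -6.8]
+keeper outer/inner near [-60.9  92.6] [-60.3  80.8] far [-7.8 94.2] [-6.2 82.4]
-keeper [-60.5 -79.2] [-60.8 -91.1] [-10.  -79.4] [ -9.3 -91.7]
```

View pics/t13d.png

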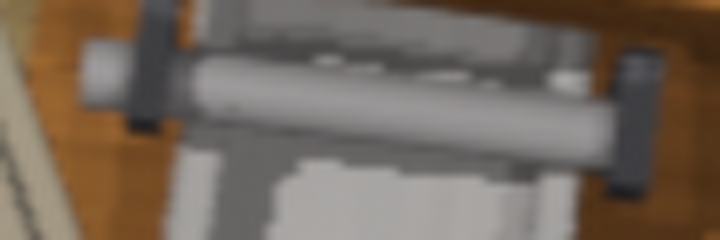

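The bar sits in both hooks, but its +y end is at y≈+113. It slid about 13 mm along its length, so the -y end only half fills its hook. I'll centre it by pushing on the +y end with the side of the wide-open front finger, which keeps the hand clear of the shelf.

drive_tool(
  moves=[
    [[4, -2, 0], -7],
    [[8, -4, 0], -14],
    [[12, -6, 0], -21],
    [[16, -8, 0], -28],
    [[20, -10, 0], -35],
    [[24, -10, 0], -42],
    [[27, -10, 0], -49],
    [[30, -10, 0], -56],
  ],
  fingers=85,
)

```text
time: 23.55
tool_pos: [615.3, 250.5, 226.2]
tcp_rot: [-179.9, 0.0, 116.0]
ft_force: [-0.4, -0.3, -0.7]
finger_gap: 85.1
```

drive_tool(
  moves=[
    [[5, -5, 0], -7],
    [[10, -10, 0], -14],
    [[15, -15, 0], -21],
    [[20, -20, 0], -28],
    [[25, -26, 0], -34],
    [[28, -30, -5], -34],
    [[28, -30, -15], -34],
    [[28, -30, -22], -34],
  ],
)

```text
time: 24.22
tool_pos: [642.8, 221.4, 203.2]
tcp_rot: [-179.9, 0.0, 82.6]
ft_force: [-0.2, 0.9, 0.3]
finger_gap: 84.6
```

drive_tool(
  moves=[
    [[0, 0, -12], 0],
    [[0, 0, -26], 0],
    [[0, 0, -40], 0],
    [[0, 0, -54], 0],
    [[0, 0, -68], 0],
    [[0, 0, -79], 0],
    [[0, 0, -86], 0],
    [[0, 0, -89], 0],
  ],
)

```text
time: 24.88
tool_pos: [642.0, 222.5, 113.8]
tcp_rot: [-179.9, 0.1, 82.5]
ft_force: [-0.3, -0.3, 0.2]
finger_gap: 85.0
```

Run:
```python
from h import *
d=r.sense();print(d['time'],d['tool_pos'],d['tcp_rot'],d['ft_force'],d['finger_gap'])
p0=np.array([712.4,62.3]);a=np.radians(-7.5)
P=lambda p:(lambda d:np.round([np.cos(a)*d[0]+np.sin(a)*d[1],-np.sin(a)*d[0]+np.cos(a)*d[1]],1))(np.array(p)[:2]-p0)
print(P(d['tool_pos']))
snap('wrist','w14');snap('top','t14');crop('t14',270,95,400,220,5,'t14c')
```

```text
24.8833 [642.01256419 222.48395162 113.84659759] [-1.79867070e+02  5.57969706e-02  8.24745082e+01] [-0.33270863 -0.28693725  0.19377714] 84.96864976647429
[-90.7 149.6]
```

View pics/t14c.png

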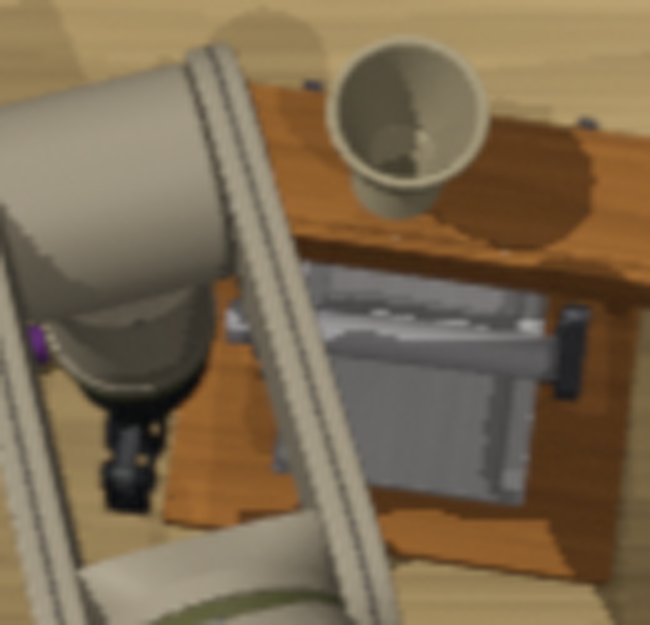

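View pics/w14.png

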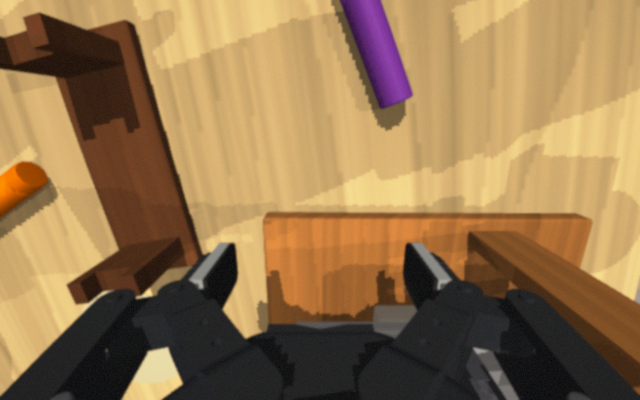

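drive_tool(
  moves=[
    [[-0.4, -3, 0], 0],
    [[-0.8, -6, 0], 0],
    [[-1.2, -9, 0], 0],
    [[-1.6, -12, 0], 0],
    [[-2, -15, 0], 0],
    [[-2.4, -18, 0], 0],
    [[-2.8, -21, 0], 0],
    [[-2.8, -21, 0], 0],
  ],
)

```text
time: 25.65
tool_pos: [640.1, 200.9, 116.0]
tcp_rot: [180.0, 0.0, 82.4]
ft_force: [-0.2, -0.5, 0.2]
finger_gap: 85.0
```

drive_tool(
  moves=[
    [[-0.2, -1.5, 0], 0],
    [[-0.4, -3, 0], 0],
    [[-0.6, -4.5, 0], 0],
    [[-0.8, -6, 0], 0],
    [[-1, -7.5, 0], 0],
    [[-1.2, -9, 0], 0],
    [[-1.2, -9, 0], 0],
    [[-1.2, -9, 0], 0],
  ],
)

```text
time: 26.32
tool_pos: [638.8, 194.9, 116.1]
tcp_rot: [180.0, -0.2, 82.6]
ft_force: [1.8, 9.1, -1.2]
finger_gap: 85.3
```

The force is 9 N against the push, at the expected contact with the bar's end. I'll keep pushing gently.

drive_tool(
  moves=[
    [[-0.1, -1, 0], 0],
    [[-0.3, -2, 0], 0],
    [[-0.4, -3, 0], 0],
    [[-0.5, -4, 0], 0],
    [[-0.6, -5, 0], 0],
    [[-0.6, -5, 0], 0],
    [[-0.6, -5, 0], 0],
    [[-0.6, -5, 0], 0],
  ],
)

```text
time: 26.98
tool_pos: [638.1, 190.3, 116.1]
tcp_rot: [-180.0, -0.2, 82.6]
ft_force: [0.5, 11.6, -1.5]
finger_gap: 85.3
```

Run:
```python
from h import *
d=r.sense();print(d['time'],d['tool_pos'],d['tcp_rot'],d['ft_force'],d['wrist_torque'])
snap('top','t15');im=cv2.imread('pics/t15.png')[145:185,295:395];cv2.imwrite('pics/t15d.png',cv2.resize(im,None,fx=7,fy=7,interpolation=cv2.INTER_CUBIC))
```

```text
26.9833 [638.10535898 190.26060209 116.11535123] [-179.999455     -0.19279878   82.57779437] [ 0.47728736 11.60663154 -1.50567409] [ 1.56309352 -0.01539823  0.4937168 ]
```

View pics/t15d.png

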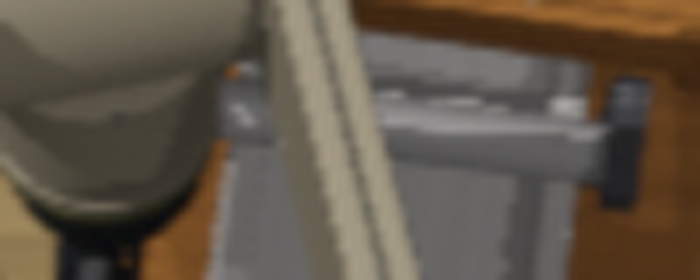

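The bar slides at a steady 11 N. I'll push another 6 mm.

drive_tool(
  moves=[
    [[-0.1, -1, 0], 0],
    [[-0.3, -2, 0], 0],
    [[-0.4, -3, 0], 0],
    [[-0.5, -4, 0], 0],
    [[-0.6, -5, 0], 0],
    [[-0.8, -6, 0], 0],
    [[-0.8, -6, 0], 0],
    [[-0.8, -6, 0], 0],
  ],
)

```text
time: 27.7
tool_pos: [637.3, 184.2, 116.1]
tcp_rot: [-180.0, -0.2, 82.6]
ft_force: [-0.0, 10.1, -1.3]
finger_gap: 85.0
```

drive_tool(
  moves=[
    [[0.3, 2, 0], 0],
    [[0.8, 6, 0], 0],
    [[1.5, 12, 0], 0],
    [[2.5, 20, 0], 0],
    [[4, 32, 0], 0],
    [[6, 46, 0], 0],
    [[7, 56, 5], 0],
    [[7, 62, 15], 0],
  ],
)

```text
time: 28.37
tool_pos: [643.5, 245.6, 129.8]
tcp_rot: [-179.9, 0.0, 82.5]
ft_force: [0.3, 0.5, -0.2]
finger_gap: 85.2
```

drive_tool(
  moves=[
    [[-10, 5, 25], 0],
    [[-25, 15, 50], 0],
    [[-45, 30, 75], 0],
    [[-65, 50, 95], 0],
    [[-85, 75, 110], 0],
    [[-105, 100, 120], 0],
    [[-120, 118, 125], 0],
    [[-125, 125, 125], 0],
  ],
)

```text
time: 29.03
tool_pos: [517.9, 372.3, 259.8]
tcp_rot: [179.8, -0.2, 82.6]
ft_force: [0.3, 0.1, 0.4]
finger_gap: 84.8
```

Run:
```python
from h import *
d=r.sense();print(d['time'],d['tool_pos'],d['ft_force'])
s=snap('top','t16');snap('scene','s16');crop('t16',290,95,420,220,6,'t16c');crop('s16',250,170,410,310,5,'s16c')
```

```text
29.0333 [517.94823144 372.3382814  259.81306488] [0.25662826 0.1194029  0.38458011]
```

View pics/t16c.png

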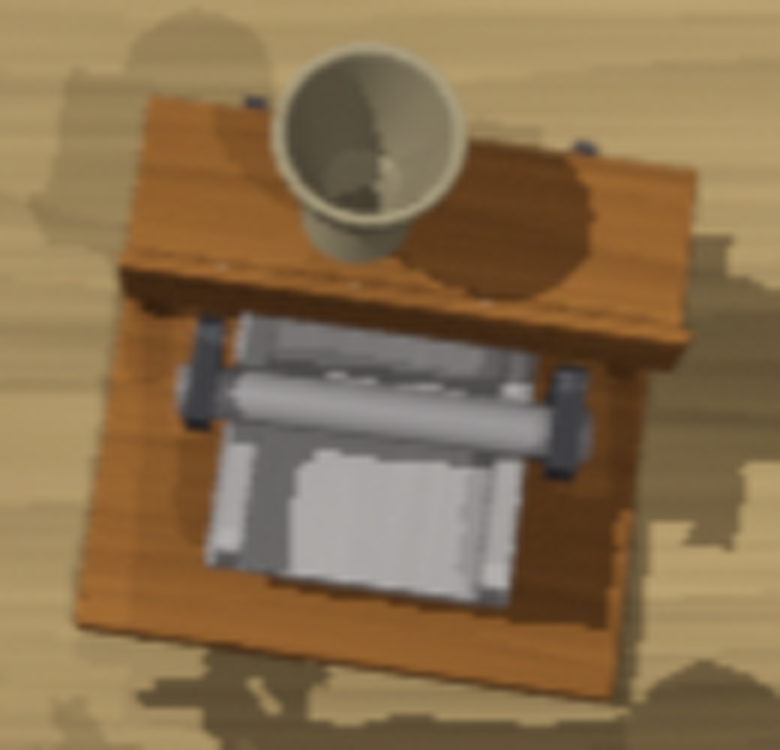

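View pics/s16.png

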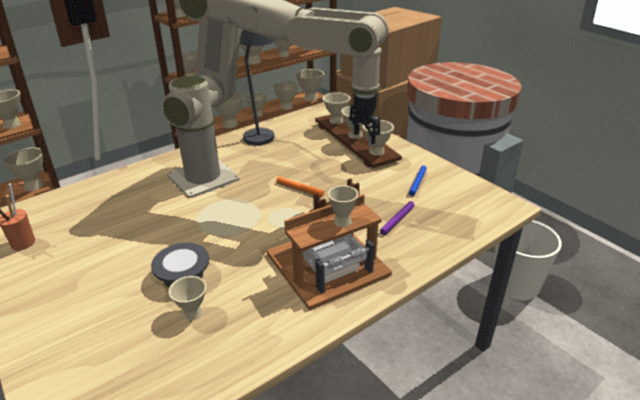

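Run:
```python
from h import *
s=load('t16');p0=np.array([712.4,62.3]);a=np.radians(-7.5)
W=lambda x,y,z:[p0[0]+np.cos(a)*x-np.sin(a)*y,p0[1]+np.sin(a)*x+np.cos(a)*y,z]
C=lambda p:np.round((np.array(proj(s,p))-[290,95])*6)
for th in(-.06,0,.06):
    x=100-210*np.cos(th);z=102.7+210*np.sin(th)
    print(th,'rib-top corners',C(W(x,71,z)),C(W(x,-71,z)),'face',C(W(x,75,z-32)),C(W(x,-75,z-32)))
print('bar ends pred',C(W(-35,100,115.7)),C(W(-35,-100,115.7)))
im0=cv2.imread('pics/top0.png').astype(int);im1=cv2.imread('pics/t16.png').astype(int)
for n,(x0,y0,x1,y1) in dict(shelfbowl=(333,102,370,139),tablebowl=(476,160,515,198),wheel=(448,203,512,264)).items():
    print(n,np.abs(im0-im1)[y0:y1,x0:x1].mean())
```

```text
-0.06 rib-top corners [217. 555.] [506. 594.] face [209. 568.] [507. 608.]
0 rib-top corners [217. 550.] [509. 589.] face [208. 564.] [510. 604.]
0.06 rib-top corners [217. 543.] [513. 583.] face [209. 557.] [513. 598.]
bar ends pred [178. 386.] [590. 440.]
shelfbowl 4.702946189432676
tablebowl 7.074673864147548
wheel 13.776041666666666
```

Run:
```python
from h import *
a=cv2.imread('pics/top0.png')[150:270,430:530];b=cv2.imread('pics/t16.png')[150:270,430:530]
cv2.imwrite('pics/cmp.png',cv2.resize(np.hstack([a,b]),None,fx=3.5,fy=3.5))
```

```text
(no output)
```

View pics/cmp.png

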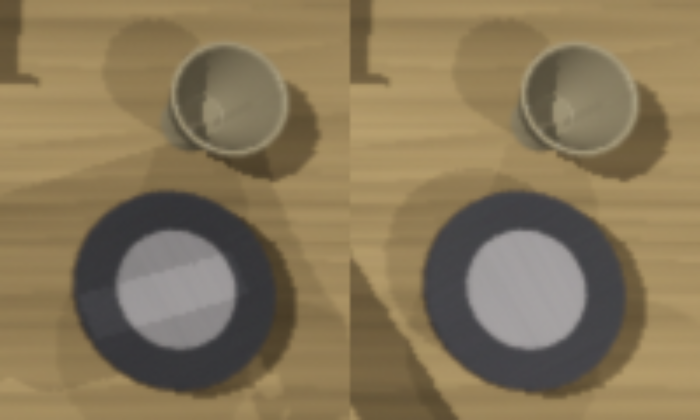

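The wheel and table bowl have not moved; only the arm's shadow differs. I'm handing in.

Run:
```python
from h import *
print(r.sense()['time'],r.sense()['ft_force']);print(r.hand_in())
```

```text
29.1333 [-0.88838503  0.19123167  0.4380372 ]
the job is handed in; nothing more can be done
None
```

The press is closed: the bar is up in both hooks, the plate lies level, and I handed the job in at 29.1 s with the arm clear of everything.

**How it was done:**
- **Picking the bar:** I took the grey steel bar from the rack and pressed the plate down with it. The stop came at TCP z of about 104.5 mm, with about 20 N at most, so the head sits about 2 mm below nominal.
- **No slanted reach:** the moves only allow turns about the vertical, so I could not lean the hand as asked. Instead I turned one end of the bar under its nose, where it held itself. I then let go, came in behind it with the jaws along the bar, held the plate down with the fingertips and pushed the bar under both noses.
- **Correction:** while being pushed, the bar slid about 13 mm along its length, leaving the -y end only half in its hook. I pushed it back to centre with a finger at about 11 N.

**Last checks:**
- **Bar:** in the top view the bar's ends are within 5 px of where they belong in a 6x enlarged crop (roughly 2 mm). Both ends show just outside the keepers.
- **Plate:** its front corners match the level position within about 3 px in the same crop.
- **Bowls and wheel:** they look unmoved. The wheel's picture differs from the first one only by shadow.
- **Not checked:** I judged the bar against the lips only from the plate being level and the earlier forces, because no picture shows that contact from the side.

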